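Find the sound latch and clip the battery pack in

ROBOT

A 6-joint arm with a two-finger parallel gripper is mounted at the origin on the work surface. World frame = base frame: x ahead of the robot, y to its left, z up, the work surface at z = 0. Lengths are in mm, angles in degrees, forces in N, time in s.
With the tool pointing down it reaches from about 350 to 850 mm from the base axis. Payload 8.1 kg.
Tool frame: the origin (TCP) lies at the very end of the fingers, on their centre line; the grasp point (between the pads) lies 19 mm behind it; z points along the fingers, y is the direction in which the jaws open and shut (so a half turn about z gives the same grasp; the last joint's range is limited). The gripper opens to 85 mm and grips with 20 to 120 N. Pads are 22 mm wide; open, the fingers measure 114 mm over their backs; the gripper's body (76 mm by 85 mm) begins 54 mm behind the grasp point. The pads swing forward as they close: fully open they stand 13 mm farther back than shut.
Start: joints at [66.44, 7.471, 85.268, -0, 87.261, -4.893], TCP at [192.019, 568.449, 231.292] pointing down, gripper open.
Joint ranges: [-169.43, 169.43], [-51.17, 129.36], [1.28, 143.12], [-76.62, 256.62], [0, 156.53], [-152.29, 152.29]. Speed limits (degrees/s): [136.94, 136.94, 159.86, 180, 180, 180].

INTERFACE

Orientations are given as [roll, pitch, yaw] about the fixed x, y, z axes, in that order (R = Rz(yaw) Ry(pitch) Rx(roll)).
In Python, from bench import r gives the robot as it stands.
- The arm moves only by the shell command python3 -m crank 'ROWS' [OPENING] [FORCE]. ROWS is JSON, a list that holds one entry, the list of rows, each a list of 6 numbers: the shift along the tool's x, y, z in m, then the turn, a rotation vector about the tool's x, y, z in rad. A call has 1 to 10 rows; each row is the pose to reach, as a shift and turn from the pose measured when the call began, along the tool's axes at that moment; what a row does not reach only later rows make up. A row lasts 1/8 s, in which the tool goes at most 62.5 mm and 10.7 degrees, less where a joint would pass 70% of its speed; a pose out of reach is approached as far as the arm can. A call with a gripper value outside its range is refused whole. OPENING is the closure, from 0 (fully open) to 1 (shut), set as the call begins (- or left out, the last holds). The fingers move at their own pace and stop on an object; FORCE is the grip in N (left out, the last holds). Time passes only in rows, so rows that repeat a pose let the fingers close. It gives the time, the measured TCP pose, the force and the opening at its end, in the units of the state.
- r.sense(): the state, without advancing time (a new reading comes with each control period).
- r.snapshot(name): name is "side" or "top"; returns (picture, depth): 480x640x3 uint8, blue, green, red; 480x640 float32, mm along the optical axis (not along the pixel's ray), 0 where there is no reading.
- r.get_calibration(name): a dict with "mtx" (3x3 intrinsics, pixels), "cam_to_world" (4x4, takes a point from camera to world coordinates). Camera axes: x right, y down, z forward; pixel columns grow to the right and rows downward; lengths in mm; the calibration is good to about 2 mm. A picture is of the moment at which its call begins. get_calibration takes no time and is no camera call.
- r.hand_in(): hands the job in, once; it reports no verdict.
Trained networks look in the newest picture that a camera, given by its name, has taken for a name from the list of things; names that differ only in an ending like _2 or _b are one class to them, and where a whole thing is asked for, a point or a joint stands for the part that bears it (a point fixed in the world has none). Each returns a list of dicts, best first, with "conf" (0 to 1); they miss things now and then, are a little off and sometimes report something else, mostly with a low value. They report only what shows in the picture. A call takes as long as a camera call. They do not tell look-alikes from the thing itself.
- r.look_for(thing, camera): "extent" ([left, top, right, bottom] in pixels, round what is visible of it).
- r.landmark_of(thing, camera): "pixel" ([column, row] in pixels: a listed point, or the origin of a listed thing).
The state is a dict: "time": time; "joint_pos": joint angles; "qd": joint speeds; "joint_efforts": joint torques, N m; "tool_pos": TCP position; "tcp_rot": TCP orientation; "ft_force": force on the tool from outside, world axes, zero at the start; "wrist_torque": the same for the moment, N m; "finger_gap": finger opening in mm.
Only numpy, scipy, OpenCV 4.12 (cv2) and the standard library are available. Lean on these libraries where they do the work, as an engineer would, in place of code of your own. Each camera call takes 0.05 s, during which the arm holds its last target.

TASK

Three battery docks stand on the repair bench, and one has a latch that still lets go at a proper force, between 4 and 9 newtons. Press the thumb studs slowly down to find it, and feel that one itself well down its stroke rather than settling on it by elimination; then take the battery pack out of the wooden holder and slide it, contacts first, into that dock until its latch clicks shut behind it, fully home. Leave everything else on the bench where it is.

Things in the scene. Friction and masses are not known exactly. Their poses are not given: they have to be found in the camera images.
- pack_center (a point): Centre of the battery pack, a black rigid block 64 mm long (its own x) by 44 mm wide (y) by 30 mm high (z), 0.18 kg, loose; half-way up. Its +x end has two small brass contacts, three grey ribs cross the top near the other end. It starts lying flat in the wooden holder.
- pack_contacts (a point): Middle of the pack's contact end face (32 mm from pack_center along the pack's +x, half-way up).
- holder: Fixed wooden holder; origin on the bench under its centre, its x along the pack. The pack lies in it on a 6 mm floor (56 mm long, so both ends of the pack overhang it by 4 mm), contacts to +x, between two cheeks 70 mm long, 8 mm thick and 42 mm high, 48 mm apart: its long sides cannot be reached there, its two ends are open.
- mat: Fixed thin black rubber mat, 130 x 110 x 3 mm, x the long way, origin under its centre on the bench; kept clear, a place to put the pack down and take it again.
- dock_a_home (a point): Place of pack_center when home in dock a (45 mm above the bench); x points in from its mouth, z up. All docks are alike, 70 mm wide, fixed. The pack goes in contacts first onto a floor 30 mm above the bench, whose 34 mm wide tongue runs out to x = -55 mm. Walls 47 mm apart, 26 mm above the floor, from x = -20 mm to the back stop at x = +33 mm; flared lead-ins out to x = -29, y = +-32 mm.
- dock_a_stud (a point): Top of the thumb stud (14 mm dome) on the far end of dock a's latch lever, 42 mm from the pivot pin, 81 mm above the bench at rest. Pressed straight down it lifts the tooth; it goes down about 8 mm to a hard stop.
- dock_a_latch (a joint): Angle (rad) of dock a's latch lever: 0 = tooth down, 0.2 = stud fully pressed; 0.11 = tooth just clear of a pack.
- dock_b_home (a point): Place of pack_center when home in dock b (45 mm above the bench); x points in from its mouth, z up. All docks: a steel lever 12 mm wide lies along x above the channel, x = -60 to +51 mm, on a pin across it (x = 0; cheeks 72 mm high), so nothing goes in from above. Its tooth hangs in the mouth, down to 56 mm above the bench, 4 mm lower than the top of a docked pack: gentle ramp from x = -60 mm, catch at x = -33 mm.
- dock_b_stud (a point): Top of the thumb stud (14 mm dome) on the far end of dock b's latch lever, 42 mm from the pivot pin, 81 mm above the bench at rest. All docks: the force needed is nearly the same through the 8 mm stroke (it grows by a fifth), so read it in mid-stroke, not at the hard stop.
- dock_b_latch (a joint): Angle (rad) of dock b's latch lever: 0 = tooth down, 0.2 = stud fully pressed; 0.11 = tooth just clear of a pack.
- dock_c_home (a point): Place of pack_center when home in dock c (45 mm above the bench); x points in from its mouth, z up. All docks: a pack pushed in lifts the tooth by its ramp (sound latch: 10 to 20 N of push); the tooth snaps down behind it when home. The lever overhangs the mouth, so make the last of the push on the pack's rear face on both sides of it, for instance with two fingertips 20 to 26 mm apart, 33 mm or more above the bench.
- dock_c_stud (a point): Top of the thumb stud (14 mm dome) on the far end of dock c's latch lever, 42 mm from the pivot pin, 81 mm above the bench at rest. All docks: the three latches need clearly different forces, about 1.8, 6 and 14 N, and look the same; which is which changes.
- dock_c_latch (a joint): Angle (rad) of dock c's latch lever: 0 = tooth down, 0.2 = stud fully pressed; 0.11 = tooth just clear of a pack.
- spool: Bystander: aluminium solder spool, 40 mm across, 32 mm high; origin at its underside.
- jar: Bystander: small clear jar, 48 mm across, 65 mm high; origin at its underside.
- board: Bystander: circuit board, 60 x 38 mm, 9 mm high, lying flat; origin at its underside.
- driver: Bystander: screwdriver, 150 mm long, lying along its own x; origin at its underside.
- tin: Bystander: steel dish, 60 mm across, 25 mm high; origin at its underside.
- phone_meter: Bystander: small black meter, 75 x 36 mm, 18 mm high; origin at its underside.
- brush: Bystander: cleaning brush, 140 mm long, lying along its own x; origin at its underside.
Not all that is in view belongs to the job. What is shaped like the part that bears dock_a_home but blue is not meant.

How it is judged (in metres and radians):
On the way, in this order (a step that is already met when the one before it is completed fails the run):
1. with the pack elsewhere, the gripper presses the stud of a sound latch into the second half of its stroke, short of the stop, and feels 4 to 9 N (((value of joint dock_a_latch between 0.1 and 0.197 rad and contact force between the fingers and dock_a_latch between 4 and 9 N and distance between pack_center and dock_a_home above 0.1 m) or (value of joint dock_b_latch between 0.1 and 0.197 rad and contact force between the fingers and dock_b_latch between 4 and 9 N and distance between pack_center and dock_b_home above 0.1 m) or (value of joint dock_c_latch between 0.1 and 0.197 rad and contact force between the fingers and dock_c_latch between 4 and 9 N and distance between pack_center and dock_c_home above 0.1 m))), for 0.05 s.
2. the pack slides into a dock under a tooth that bears on it with a sound latch's force (4 to 12.5 N at the tooth; the other two latches bear with less or more) (((value of joint dock_a_latch above 0.08 rad and distance between pack_center and dock_a_home below 0.06 m and contact force between pack and dock_a_latch between 4 and 12.5 N) or (value of joint dock_b_latch above 0.08 rad and distance between pack_center and dock_b_home below 0.06 m and contact force between pack and dock_b_latch between 4 and 12.5 N) or (value of joint dock_c_latch above 0.08 rad and distance between pack_center and dock_c_home below 0.06 m and contact force between pack and dock_c_latch between 4 and 12.5 N))), for 0.1 s.
At the end, for the whole second after the job is handed in: The pack lies at rest, flat and released in the dock with the sound latch, contacts inwards, its centre within 6 mm of the home point, and the latch is shut behind it (angle below 0.035 rad). No bystander has been shifted by more than 30 mm (((value of joint dock_a_latch below 0.035 rad and distance between pack_center and dock_a_home below 0.006 m and x of pack_contacts in the frame of dock_a_home above 0.02 m and angle between pack_center's own z axis and vertical below 0.08 rad and linear speed of pack below 0.02 m/s) or (value of joint dock_b_latch below 0.035 rad and distance between pack_center and dock_b_home below 0.006 m and x of pack_contacts in the frame of dock_b_home above 0.02 m and angle between pack_center's own z axis and vertical below 0.08 rad and linear speed of pack below 0.02 m/s) or (value of joint dock_c_latch below 0.035 rad and distance between pack_center and dock_c_home below 0.006 m and x of pack_contacts in the frame of dock_c_home above 0.02 m and angle between pack_center's own z axis and vertical below 0.08 rad and linear speed of pack below 0.02 m/s))); the robot touches nothing.
It fails at once if a bystander is shifted by more than 30 mm (distance of any of spool, jar, board, driver, tin, phone_meter, brush from where it was at the start of the episode above 0.03 m).
It also fails if it takes over 72 s, if anything falls off the work surface, if the arm or the gripper's body presses on something with over 40 N, if the wrist force passes 120 N, or if a joint passes its speed limit or range.

## Working session

There is one attempt and no reset: what is moved stays moved. The work goes in short steps, Python scripts to look and compute and a shell command to move; the robot and the scene stay as the last step left them, time stands still between calls to the robot, and variables do not carry over. Pictures are saved under pics/ and viewed, and the job is handed in when it is done.

```bash
ls -la; mkdir -p pics
python3 - <<'E'
from bench import r
import cv2,numpy as np
print(r.sense())
for n in("side","top"):
    p,d=r.snapshot(n); cv2.imwrite(f"pics/{n}0.png",p); np.save(f"pics/{n}0.npy",d)
    c=r.get_calibration(n); print(n,c["mtx"],c["cam_to_world"])
E
```

```text
total 12
drwxr-xr-x  3 agent agent 4096 Dec  6 23:14 .
drwxr-xr-x 23 root  root  4096 Dec  6 23:14 ..
drwxr-xr-x  2 agent agent 4096 Dec  6 23:14 pics
{'time': 0.0, 'joint_pos': array([ 6.64410065e+01,  7.51387237e+00,  8.53279333e+01,  7.61494116e-04,
        8.72617774e+01, -4.89343026e+00]), 'qd': array([-0.07460198, -0.04622722, -0.10064951, -0.07503827,  0.00913729,
       -0.0516468 ]), 'joint_efforts': array([ 5.29640347e-04, -5.69361520e+01, -5.00573087e+01, -1.69063082e-04,
        1.38973090e-02,  1.13716123e-05]), 'tool_pos': array([191.78850913, 567.95475698, 230.2702138 ]), 'tcp_rot': array([-1.79896859e+02, -9.59369129e-03,  1.61334391e+02]), 'ft_force': array([ 0.41655578, -0.23471201,  0.23250732]), 'wrist_torque': array([-0.00658754,  0.03002584,  0.02000569]), 'finger_gap': 85.41685472514882}
side [[549.84723342   0.         313.01916287]
 [  0.         549.84723342 231.55786183]
 [  0.           0.           1.        ]] [[ 9.98346051e-01 -2.30062417e-02  5.26865730e-02  4.43231085e+02]
 [-5.60012939e-02 -5.96403034e-01  8.00729215e-01 -9.41059262e+02]
 [ 1.30006621e-02 -8.02355366e-01 -5.96704993e-01  7.72112663e+02]
 [ 0.00000000e+00  0.00000000e+00  0.00000000e+00  1.00000000e+00]]
top [[438.62456378   0.         319.53421721]
 [  0.         438.62456378 241.76858125]
 [  0.           0.           1.        ]] [[ 4.18456833e-02 -9.72849926e-01  2.27622409e-01  2.68981247e+02]
 [-9.99114357e-01 -3.97394603e-02  1.38303254e-02 -4.52811763e+00]
 [-4.40923937e-03 -2.27999556e-01 -9.73651252e-01  1.06508205e+03]
 [ 0.00000000e+00  0.00000000e+00  0.00000000e+00  1.00000000e+00]]
```

View pics/side0.png

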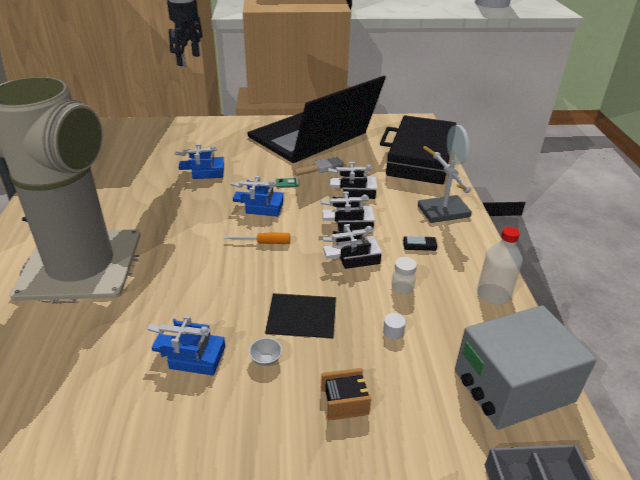

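View pics/top0.png

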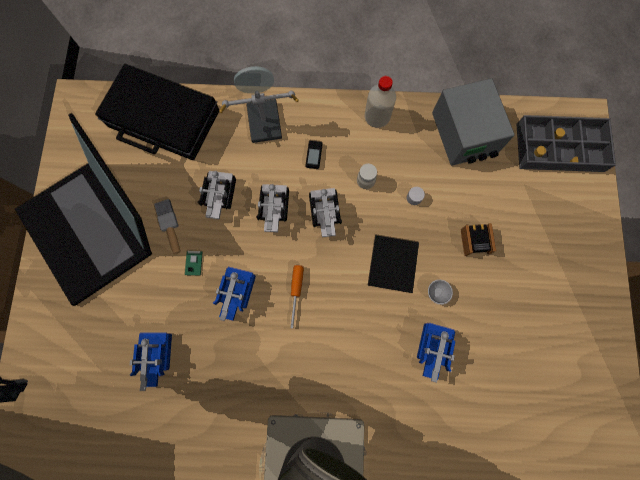

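```bash
cat > h.py <<'E'
from bench import r
import cv2,numpy as np
def W(cam,u,v,z):
    """pixel -> world at depth z"""
    c=r.get_calibration(cam);K=c["mtx"];T=c["cam_to_world"]
    p=np.array([(u-K[0,2])/K[0,0]*z,(v-K[1,2])/K[1,1]*z,z,1]);return (T@p)[:3]
def ray(cam,u,v):
    c=r.get_calibration(cam);T=c["cam_to_world"];d=W(cam,u,v,1.)-T[:3,3];return T[:3,3],d/np.linalg.norm(d)
def tri(a,b):
    o1,d1=ray("top",*a);o2,d2=ray("side",*b)
    A=np.array([d1,-d2]).T;s=np.linalg.lstsq(A,o2-o1,rcond=None)[0]
    p=o1+d1*s[0];q=o2+d2*s[1];return (p+q)/2,np.linalg.norm(p-q)
def proj(cam,P):
    c=r.get_calibration(cam);q=np.linalg.inv(c["cam_to_world"])@np.append(P,1);k=c["mtx"]@q[:3];return k[:2]/k[2]
def cloud(cam,d):
    c=r.get_calibration(cam);K=c["mtx"];v,u=np.mgrid[0:480,0:640]
    P=np.stack([(u-K[0,2])/K[0,0]*d,(v-K[1,2])/K[1,1]*d,d,np.ones_like(d)],-1)@c["cam_to_world"].T
    P=P[...,:3];P[d==0]=np.nan;return P
E
python3 - <<'E'
from h import *
for t in["pack_center","pack_contacts","holder","mat","dock_a_home","dock_a_stud"]:
  for c in("top","side"):
    print(t,c,[(np.round(x["pixel"],1).tolist(),round(x["conf"],2)) for x in r.landmark_of(t,c)])
t=cv2.imread("pics/top0.png");s=cv2.imread("pics/side0.png")
a=cv2.resize(t[150:260,180:360],None,fx=4,fy=4,interpolation=cv2.INTER_CUBIC)
b=cv2.resize(s[150:280,300:410],None,fx=4,fy=4,interpolation=cv2.INTER_CUBIC)
cv2.imwrite("pics/ct.png",a);cv2.imwrite("pics/cs.png",b)
a=cv2.resize(t[205:275,445:525],None,fx=5,fy=5,interpolation=cv2.INTER_CUBIC)
b=cv2.resize(s[355:425,305:385],None,fx=5,fy=5,interpolation=cv2.INTER_CUBIC)
cv2.imwrite("pics/cp.png",np.hstack([a,b]))
print(r.sense()["time"])
E
```

```text
pack_center top [([476.2, 237.7], 0.64)]
pack_center side [([349.4, 390.1], 0.98), ([345.5, 210.3], 0.16)]
pack_contacts top [([472.3, 226.7], 0.9)]
pack_contacts side [([363.4, 390.6], 0.97)]
holder top [([476.1, 239.6], 0.95)]
holder side [([343.4, 402.2], 0.75)]
mat top [([392.4, 260.5], 0.96), ([194.1, 265.8], 0.53)]
mat side [([301.3, 318.4], 0.62)]
dock_a_home top [([267.4, 205.6], 0.94), ([151.3, 357.6], 0.93), ([230.8, 297.2], 0.64), ([436.4, 355.3], 0.59)]
dock_a_home side [([348.2, 207.8], 0.81), ([253.7, 192.8], 0.78), ([183.5, 337.1], 0.69), ([198.2, 158.3], 0.56)]
dock_a_stud top [([234.4, 275.9], 0.81), ([270.1, 188.3], 0.76), ([145.0, 339.7], 0.67), ([445.8, 335.1], 0.5)]
dock_a_stud side [([362.5, 191.4], 0.72), ([270.5, 179.9], 0.72), ([201.6, 326.5], 0.64), ([213.6, 149.0], 0.52), ([253.2, 243.5], 0.37)]
0.7
```

View pics/ct.png

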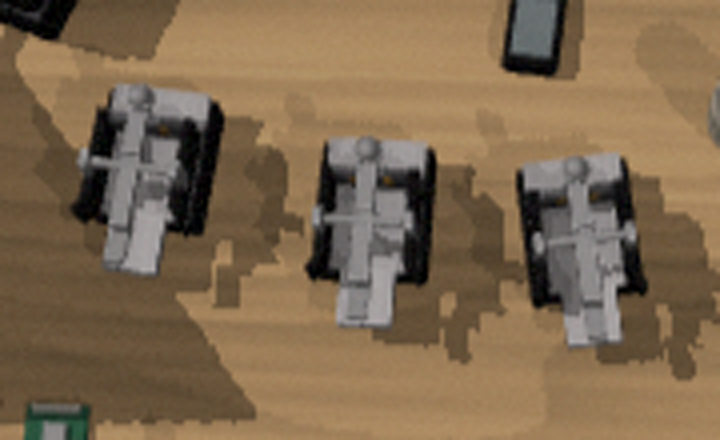

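View pics/cs.png

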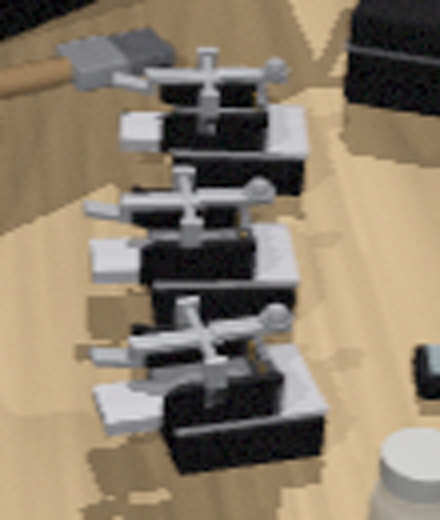

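View pics/cp.png

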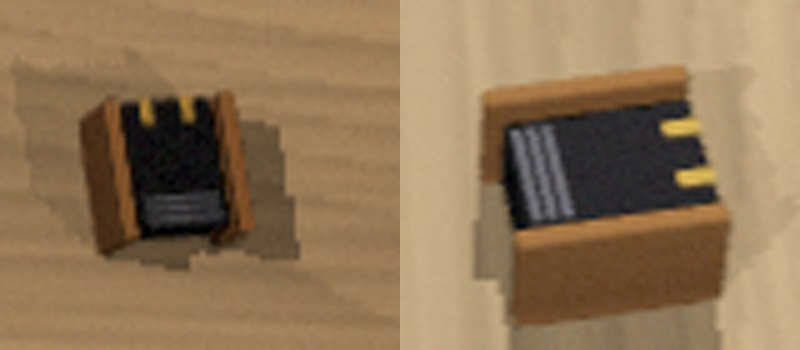

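Run:
```python
from h import *
d=np.load("pics/top0.npy");P=cloud("top",d)
np.set_printoptions(linewidth=300,precision=0,suppress=True)
for (u0,u1,v0,v1) in[(196,240,168,222),(252,294,180,235),(306,346,182,240)]:
    print(u0,v0);z=P[v0:v1,u0:u1,2]
    for i in range(0,z.shape[0],1): print(v0+i,' '.join('%3.0f'%q for q in z[i]))
```

```text
196 168
168   0   2   2  -3  -3  -0  -2  -1  -0   0  -2  -5  -3  -2   1   1  -1  -3  -1   0  -1   2  -0  -1  -2   0  -3   2  -3  -1   0  -0  -1  -5  -3   0   1  -3   2   1  -4  -1  -0  -1
169   2  -4   1   3  -0  -5  -2  -5   1  -1  -3  -2  -1  -1   1   3  -3  -3  -0  -1   1  -1  -2  -4  -1  -3  -1   1  -2  -1  -2   0  -1  -5  -2   1  -2  -1  -0  -1  -2  -1  -1   1
170  -2   3   1  -3  -2  -0  -1  -0  -5  -1  -2  -2  -1   4  -0  -1  -2  -2  -2  -2  -4   0   1  -1  -4  -4  -2   0  -0   4  -4  -3  -3  -0   2  -1   5   2   2  -3  -2  -3  -0   4
171   0   1  -2  -1  -2   1   0   0  -1  -0   0  -2  -1  27  30  30  29  78  79  79  76  74   2  -0  -3   1   1   0  -0   2   1  -1   1  -2  -0   1   1   0  -0   0   1  -1   0  -1
172  -2  -0  -2  -0  -4  -2  -0  -3  -1  -0  -6   1  26  30  33  29  73  85  82  81  77  75  67  30  31  28  30  31  -2  -0  -1   1  -1  -2  -3  -0  -1  -1   2   1  -0  -2   1   0
173  -3  -0  -4   1   3  -2   0  -3  -1   3   1  22  31  26  29  73  78  76  80  82  80  76  73  27  28  32  30  30  29  31  26  29  30  29  28  31  25  -2  -1  -2  -2  -3   0  -0
174  -3   0 
[... 26915 characters left out ...]
  19   2  -1  -3  -2   4  -3  -1  -1  -1   2
236  -2   2  -1  -2   1  -1   2   0  -2   2   1  -5   0  -2  -1   0  29  23  24  25  26  21  -4   1  -1  -1   1  -2  -0  -3  -3  -2  -2  -3  -2   0  -2   1   4  -0
237   0  -2  -1  -3  -1  -2   1   0   0  -1  -4  -2  -1   2  -3   2  -6   3  -2  -3  -4  -2   0  -1  -1  -1  -1  -3  -1  -4  -1   1  -1  -1   2  -1  -0  -2   4  -3
238  -3   0   0   1  -1  -2  -3   1  -0   1  -3  -3   0  -2  -1   1  -3  -1   4  -1  -2  -2   0  -1  -3  -1  -1  -1   1  -1  -8  -3  -2  -2   1  -3  -1  -1  -3  -1
239  -2   3  -3  -3  -3   1   0  -0  -4  -2  -4   1  -4   1  -0   1   0  -1  -4  -1   2  -2  -1   1  -3   0  -2   1   2  -0   3  -1  -2  -1  -1  -1   0  -1  -2   1
```

```bash
cat > fit.py <<'E'
from h import *
from scipy.optimize import minimize
# distance-style fit of a dock template (x,y,z points on visible top surfaces)
def lever_fit(Q,p0,yaw0):
    # Q: cloud; iterate line fit on lever-top points
    x,y,yaw=p0[0],p0[1],yaw0
    for k in range(8):
        c,s=np.cos(yaw),np.sin(yaw);L=(Q[:,:2]-[x,y])@np.array([[c,-s],[s,c]])
        w=13 if k<3 else 9
        m=(np.abs(L[:,1])<w)&(L[:,0]>-62)&(L[:,0]<50)&(Q[:,2]>57)&(Q[:,2]<84)&(np.abs(L[:,0])>6)
        a,b=np.polyfit(L[m,0],L[m,1],1);yaw+=np.arctan(a)
        x+=-s*b;y+=c*b
        c,s=np.cos(yaw),np.sin(yaw);L=(Q[:,:2]-[x,y])@np.array([[c,-s],[s,c]])
        # longitudinal: stud dome, lever front end, tongue end, pin
        st=(Q[:,2]>74.5)&(np.abs(L[:,1])<9)&(L[:,0]>25)&(L[:,0]<60)
        lv=(Q[:,2]>57)&(Q[:,2]<72)&(np.abs(L[:,1])<6)&(L[:,0]<-30)&(L[:,0]>-80)
        pin=(Q[:,2]>64)&(Q[:,2]<78)&(np.abs(L[:,1])>9)&(np.abs(L[:,1])<26)&(np.abs(L[:,0])<20)
        tg=(Q[:,2]>25)&(Q[:,2]<34)&(np.abs(L[:,1])<16)&(L[:,0]<-35)&(L[:,0]>-75)
        e=dict(stud=L[st,0].mean()-42 if st.any() else np.nan,lev=np.percentile(L[lv,0],1)+60,pin=np.median(L[pin,0]),tongue=np.percentile(L[tg,0],1)+55)
        if k<6:
            d=np.nanmean([e['lev'],e['pin'],e['tongue']]);x+=c*d;y+=s*d
    return x,y,np.degrees(yaw),e,Q[st].mean(0) if st.any() else None,Q[st,2].max() if st.any() else 0
E
python3 - <<'E'
from fit import *
for cam,sl in(("top",[(190,245,160,225),(246,300,175,238),(300,352,180,242)]),("side",[(320,385,152,202),(318,385,185,232),(315,390,222,272)])):
    d=np.load(f"pics/{cam}0.npy");P=cloud(cam,d)
    for (u0,u1,v0,v1) in sl:
        Q=P[v0:v1,u0:u1].reshape(-1,3);Q=Q[np.isfinite(Q[:,0])]
        S=Q[(Q[:,2]>62)&(Q[:,2]<76)]
        p0=np.median(S[:,:2],0)
        o=lever_fit(Q,p0,0.0);print(cam,np.round(o[:3],2),{k:round(float(v),1) for k,v in o[3].items()},np.round(o[4],1),round(float(o[5]),1))
    u0,u1,v0,v1=(458,500,215,262) if cam=="top" else(315,378,365,422)
    Q=P[v0:v1,u0:u1].reshape(-1,3);Q=Q[np.isfinite(Q[:,0])]
    pic=cv2.imread(f"pics/{cam}0.png")[v0:v1,u0:u1].reshape(-1,3)[np.isfinite(P[v0:v1,u0:u1].reshape(-1,3)[:,0])]
    t=Q[(Q[:,2]>30)];print("pack z hist",np.histogram(Q[:,2],bins=np.arange(-6,60,3)))
    m=(Q[:,2]>32)&(Q[:,2]<39)&(pic.astype(int)[:,2]-pic[:,0]<25)
    print("pack top dark",cv2.minAreaRect(Q[m,:2].astype(np.float32)),np.median(Q[m],0),m.sum())
    m=(Q[:,2]>39.5)
    print("cheeks",cv2.minAreaRect(Q[m,:2].astype(np.float32)),np.median(Q[m,2]))
    u0,u1,v0,v1=(360,428,228,300) if cam=="top" else(260,345,285,342)
    Q=P[v0:v1,u0:u1].reshape(-1,3);pic=cv2.imread(f"pics/{cam}0.png")[v0:v1,u0:u1].reshape(-1,3)
    m=(pic.max(1)<25)&np.isfinite(Q[:,0])&(Q[:,2]>-3)&(Q[:,2]<9);print("mat",cv2.minAreaRect(Q[m,:2].astype(np.float32)))
E
```

```text
top [616.8  272.78  -5.64] {'stud': -0.2, 'lev': -0.0, 'pin': 0.1, 'tongue': -0.1} [658.3 268.3  78.4] 84.6
top [588.71 130.46  -0.98] {'stud': -0.7, 'lev': 0.1, 'pin': -0.6, 'tongue': 0.4} [630.  129.5  77.9] 82.8
top [582.15  -1.21   9.98] {'stud': -1.1, 'lev': -0.1, 'pin': -0.0, 'tongue': 0.1} [622.4   6.4  77.6] 82.1
pack z hist (array([161, 597, 280,  35,  21,  18,  17,  13,  19,  21,  26,  31, 112,
       284, 180, 108,  33,   1,   0,   0,   0]), array([-6, -3,  0,  3,  6,  9, 12, 15, 18, 21, 24, 27, 30, 33, 36, 39, 42,
       45, 48, 51, 54, 57]))
pack top dark ((536.8914184570312, -375.34100341796875), (62.09436798095703, 44.460208892822266), 7.012698650360107) [ 534.43803349 -374.9928356    34.81962396] 378
cheeks ((534.6669311523438, -375.01416015625), (67.29177856445312, 65.37351989746094), 7.478000164031982) 41.09677864474446
mat ((471.1946716308594, -172.85302734375), (107.20567321777344, 126.9061050415039), 82.52354431152344)Traceback (most recent call last):
  File "<stdin>", line 8, in <module>
    return _wrapfunc(a, 'round', decimals=decimals, out=out)
    return _wrapit(obj, method, *args, **kwds)
    result = getattr(arr, method)(*args, **kwds)
TypeError: unsupported operand type(s) for *: 'NoneType' and 'float'
```

Run:
```python
from fit import *
cam="side";d=np.load(f"pics/{cam}0.npy");P=cloud(cam,d)
F=P.reshape(-1,3);F=F[np.isfinite(F[:,0])]
for x,y,a in((616.8,272.8,-5.6),(588.5,130.5,-1),(582,-1.2,10)):
    Q=F[(np.hypot(F[:,0]-x,F[:,1]-y)<85)]
    try:
        o=lever_fit(Q,(x,y),np.radians(a));print(np.round(o[:3],2),{k:round(float(v),1) for k,v in o[3].items()},None if o[4] is None else np.round(o[4],1),round(float(o[5]),1))
    except Exception as e: print(e)
pic=cv2.imread("pics/side0.png").astype(int).reshape(-1,3)[np.isfinite(P.reshape(-1,3)[:,0])]
Q=(F[:,0]-536)**2+(F[:,1]+375)**2<48**2
for z0,z1,n in((32,39,'pack'),(39.5,46,'cheek')):
    m=Q&(F[:,2]>z0)&(F[:,2]<z1)&((pic[:,2]-pic[:,0]<25) if n=='pack' else True)
    print(n,cv2.minAreaRect(F[m,:2].astype(np.float32)),np.median(F[m],0),m.sum())
# stud tri via clicks: refine by projecting
for n,P3 in(("pc",(536,-375,21)),("D1",(616.8+42*.995,272.8-4.1,80)),("D2",(630.5,129.7,80)),("D3",(623.4,6.1,80))): print(n,proj("top",P3),proj("side",P3))
print(tri((476.2,237.7),(349.4,390.1)),tri((472.3,226.7),(363.4,390.6)),tri((270.1,188.3),(362.5,191.4)),tri((267.4,205.6),(348.2,207.8)))
```

```text
[620.17 267.82  -6.39] {'stud': -0.1, 'lev': 0.9, 'pin': -0.6, 'tongue': -0.2} [661.8 263.5  78. ] 82.3
[591.06 125.53  -1.94] {'stud': -0.3, 'lev': -0.0, 'pin': -0.4, 'tongue': 0.4} [632.8 124.6  77.5] 81.7
[584.95  -6.66   8.67] {'stud': -0.3, 'lev': 0.1, 'pin': -0.5, 'tongue': 0.4} [626.1   0.   77.3] 81.9
pack ((539.0675659179688, -378.56243896484375), (62.440399169921875, 43.359092712402344), 7.052023410797119) [ 536.79721939 -378.38185015   34.83040571] 723
cheek ((537.5606689453125, -379.1461181640625), (68.54242706298828, 64.98551940917969), 6.232860088348389) [ 537.28994954 -402.27435218   40.80721021] 277
pc [477.40595197 238.90643612] [344.05048189 391.0662145 ]
D1 [214.28188421 172.82483284] [367.59117061 164.00696421]
D2 [271.33689354 186.08690678] [363.69749227 193.93818662]
D3 [323.14278507 190.89383016] [367.88333379 225.17267542]
(array([ 542.40251743, -372.77868949,   19.02680959]), np.float64(5.787462938876438)) (array([ 569.69269602, -367.42914078,   10.15947295]), np.float64(0.2776722391037428)) (array([625.49154554, 131.84357903,  84.8156035 ]), np.float64(4.530592290072112)) (array([597.33478435, 142.50794398,  32.88250273]), np.float64(1.4731349893175842))
```

```bash
cat >> h.py <<'E'
from scipy.spatial.transform import Rotation as R
def go(x,y,z,yaw,quiet=0):
    """shift (m) and rotvec in tool axes from present pose to tool-down pose"""
    s=r.sense();Rc=R.from_euler("xyz",s["tcp_rot"],degrees=True);Rt=R.from_euler("xyz",[180,0,yaw],degrees=True)
    d=Rc.inv().apply(np.array([x,y,z])-s["tool_pos"])/1000;rv=(Rc.inv()*Rt).as_rotvec()
    print("t",round(s["time"],2),"pos",np.round(s["tool_pos"],1),"rot",np.round(s["tcp_rot"],1),"F",np.round(s["ft_force"],1),"->",np.round(np.r_[d,rv],4).tolist())
E
python3 - <<'E'
from h import *
P=cloud("top",np.load("pics/top0.npy")).reshape(-1,3);P=P[np.isfinite(P[:,0])]
for k in np.linspace(0,1,9):
    c=np.array([192+k*438,568-k*438]);m=np.hypot(*(P[:,:2]-c).T)<110;print(c.round(),P[m,2].max().round() if m.any() else None)
go(630,128,200,180)
E
```

```text
[192. 568.] 339.0
[247. 513.] 339.0
[302. 458.] 85.0
[356. 404.] 85.0
[411. 349.] 205.0
[466. 294.] 205.0
[520. 240.] 79.0
[575. 185.] 83.0
[630. 130.] 83.0
t 0.7 pos [192.  568.5 231.3] rot [180.    0.  161.3] F [ 0.2 -0.6 -0.7] -> [-0.5559, -0.2771, 0.0313, 0.0001, 0.0, -0.3258]
```

```bash
python3 -m crank '[[[-0.05,-0.025,-0.05,0,0,-0.03],[-0.10,-0.05,-0.08,0,0,-0.06],[-0.16,-0.08,-0.08,0,0,-0.1],[-0.22,-0.11,-0.08,0,0,-0.14],[-0.28,-0.14,-0.08,0,0,-0.17],[-0.34,-0.17,-0.08,0,0,-0.2],[-0.4,-0.2,-0.08,0,0,-0.24],[-0.45,-0.225,-0.05,0,0,-0.28],[-0.5,-0.25,0,0,0,-0.3],[-0.55,-0.275,0.03,0,0,-0.326]]]' 1 30
python3 - <<'E'
from h import *
go(630,128,110,180)
E
```

```text
time: 1.95
tool_pos: [599.5, 157.4, 223.1]
tcp_rot: [180.0, 0.0, -180.0]
ft_force: [0.6, 0.6, 1.0]
finger_gap: 0.1
t 1.95 pos [599.5 157.4 223.1] rot [ 180.    0. -180.] F [0.6 0.6 1. ] -> [-0.0304, -0.0294, 0.1131, 0.0003, 0.0006, 0.0008]
```

```bash
python3 -m crank '[[[-0.03,-0.03,0.06,0,0,0],[-0.03,-0.03,0.105,0,0,0],[-0.03,-0.03,0.113,0,0,0],[-0.03,-0.03,0.113,0,0,0]]]'
python3 - <<'E'
from h import *
for n in("side","top"):
    p,d=r.snapshot(n); np.save(f"pics/{n}1.npy",d);cv2.imwrite(f"pics/{n}1.png",p)
    s=r.sense();P=s["tool_pos"];q=proj(n,P);print(n,P.round(1),q)
    u,v=int(q[0]),int(q[1]);c=p[max(v-60,0):v+60,u-70:u+70].copy();c=cv2.resize(c,None,fx=5,fy=5,interpolation=cv2.INTER_CUBIC)
    cv2.drawMarker(c,(int((q[0]-u+70)*5),int((q[1]-max(v-60,0))*5)),(0,0,255),0,20,1);cv2.imwrite(f"pics/{n}1c.png",c)
E
```

```text
time: 2.45
tool_pos: [629.6, 128.0, 111.1]
tcp_rot: [180.0, 0.0, -179.9]
ft_force: [-0.1, 0.5, 0.7]
finger_gap: -0.1
side [630.7 128.3 112.8] [364.83680538 182.18624335]
top [631.3 128.4 113.7] [270.29864703 180.64480229]
```

View pics/side1c.png

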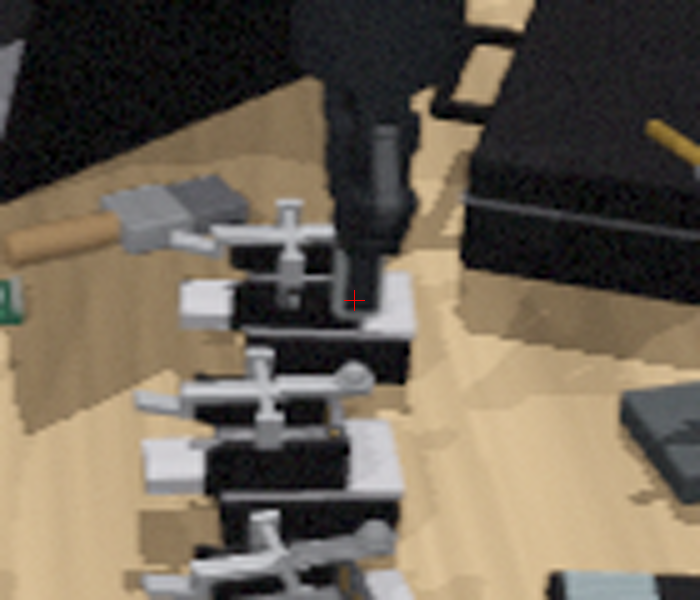

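View pics/top1c.png

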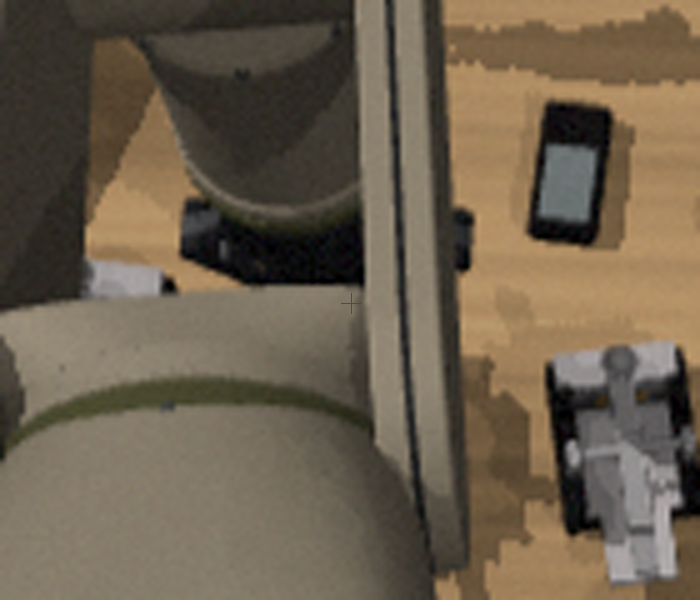

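Run:
```python
from h import *
for i in range(3):
    p,d=r.snapshot("side");s=r.sense();print(s["tool_pos"].round(2),s["ft_force"].round(1))
T=s["tool_pos"]
P=cloud("side",d).reshape(-1,3);P=P[np.isfinite(P[:,0])]
m=(np.abs(P[:,0]-T[0])<25)&(np.abs(P[:,1]-T[1])<35)&(P[:,2]>T[2]-8)&(P[:,2]<T[2]+22)
Q=P[m];print(m.sum(),Q.min(0),Q.max(0),np.percentile(Q,[5,50,95],axis=0))
for z in range(int(T[2]-6),int(T[2]+22),4):
    k=Q[(Q[:,2]>=z)&(Q[:,2]<z+4)];print(z,len(k),k[:,0].min().round(1) if len(k) else'',k[:,0].max().round(1) if len(k) else '',np.median(k[:,1]).round(1) if len(k) else '')
```

```text
[631.47 128.43 113.92] [-0.3 -0.2 -0. ]
[631.35 128.32 113.68] [-0.3  0.4  0.6]
[631.09 128.21 113.21] [ 0.3 -0.6 -0.2]
74 [621.46982514 110.50168129 112.49911343] [643.54430572 132.66885385 135.15527322] [[622.41324618 112.25687835 114.3622975 ]
 [631.44482238 117.57869761 126.18501633]
 [642.84241175 124.99910732 134.47674293]]
107 0   
111 6 628.1 641.5 123.3
115 7 622.0 643.5 121.1
119 12 622.8 643.1 117.7
123 16 623.0 643.0 115.1
127 14 622.3 642.9 117.8
131 17 621.5 642.6 115.4
```

```bash
python3 -m crank '[[[0,0.001,0.01,0,0,0],[0,0.001,0.02,0,0,0],[0,0.001,0.027,0,0,0],[0,0.001,0.027,0,0,0],[0,0.001,0.027,0,0,0]]]'; python3 -c "
from h import *
go(631,127,77,180)"
```

```text
time: 3.32
tool_pos: [631.2, 129.2, 86.1]
tcp_rot: [179.9, 0.3, -179.9]
ft_force: [-0.6, -0.1, 0.4]
finger_gap: -0.1
t 3.33 pos [631.2 129.2  86.1] rot [ 179.9    0.3 -179.9] F [-0.6 -0.1  0.4] -> [0.0003, -0.0022, 0.0091, 0.0009, 0.0049, 0.0016]
```

```bash
python3 -m crank '[[[0,-0.002,0.002,0,0,0],[0,-0.002,0.004,0,0,0],[0,-0.002,0.006,0,0,0],[0,-0.002,0.007,0,0,0],[0,-0.002,0.008,0,0,0],[0,-0.002,0.009,0,0,0],[0,-0.002,0.009,0,0,0]]]'; for i in 1 ; do python3 -m crank '[[[0,0,0.001,0,0,0],[0,0,0.001,0,0,0]]]';python3 -m crank '[[[0,0,0.001,0,0,0],[0,0,0.001,0,0,0]]]'; done
```

```text
time: 4.2
tool_pos: [631.4, 127.2, 77.2]
tcp_rot: [179.9, 0.3, -179.9]
ft_force: [1.1, -0.0, 2.6]
finger_gap: 0.4
time: 4.45
tool_pos: [631.4, 127.3, 76.2]
tcp_rot: [179.9, 0.3, -179.9]
ft_force: [2.1, 0.0, 2.1]
finger_gap: 0.4
time: 4.7
tool_pos: [631.4, 127.3, 75.0]
tcp_rot: [179.9, 0.3, -179.9]
ft_force: [1.6, -0.5, 2.1]
finger_gap: -0.2
```

```bash
python3 -m crank '[[[0,0,-0.02,0,0,0],[0,0,-0.04,0,0,0]]]'; python3 -c "
from h import *
go(625,2.5,110,189)"
```

```text
time: 4.95
tool_pos: [630.8, 127.3, 116.2]
tcp_rot: [179.9, 0.2, -179.9]
ft_force: [0.6, -1.1, 0.8]
finger_gap: -0.1
t 4.95 pos [630.8 127.3 116.2] rot [ 179.9    0.2 -179.9] F [ 0.6 -1.1  0.8] -> [0.006, -0.1248, 0.0061, 0.0007, 0.0042, -0.1555]
```

```bash
python3 -m crank '[[[0.003,-0.05,0,0,0,-0.05],[0.006,-0.1,0,0,0,-0.1],[0.006,-0.125,0.006,0,0.004,-0.155],[0.006,-0.125,0.02,0,0.004,-0.155],[0.006,-0.125,0.03,0,0.004,-0.155],[0.006,-0.125,0.03,0,0.004,-0.155]]]'; python3 -c "
from h import *
go(625,2.5,77,189)"
```

```text
time: 5.7
tool_pos: [624.1, 3.6, 84.8]
tcp_rot: [179.9, -0.1, -171.0]
ft_force: [-0.1, 0.1, 0.5]
finger_gap: 0.5
t 5.7 pos [624.1   3.6  84.8] rot [ 1.799e+02 -1.000e-01 -1.710e+02] F [-0.1  0.1  0.5] -> [-0.0007, -0.0012, 0.0077, 0.0015, -0.0021, 0.0004]
```

```bash
python3 -m crank '[[[0,-0.001,0.002,0,0,0],[0,-0.001,0.004,0,0,0],[0,-0.001,0.005,0,0,0],[0,-0.001,0.006,0,0,0],[0,-0.001,0.007,0,0,0],[0,-0.001,0.0075,0,0,0],[0,-0.001,0.0075,0,0,0]]]'; for i in 1 ; do python3 -m crank '[[[0,0,0.001,0,0,0],[0,0,0.001,0,0,0]]]';python3 -m crank '[[[0,0,0.001,0,0,0],[0,0,0.001,0,0,0]]]'; done
```

```text
time: 6.58
tool_pos: [625.0, 3.1, 79.3]
tcp_rot: [179.9, -0.0, -171.0]
ft_force: [-5.1, 3.1, 11.9]
finger_gap: 0.0
time: 6.82
tool_pos: [625.3, 3.2, 80.1]
tcp_rot: [179.9, 0.0, -171.0]
ft_force: [-5.7, 0.4, 10.1]
finger_gap: -0.3
time: 7.08
tool_pos: [625.5, 3.2, 80.5]
tcp_rot: [179.9, 0.0, -170.9]
ft_force: [-5.4, -0.5, 9.0]
finger_gap: -0.0
```

Run:
```python
from h import *
p,d=r.snapshot("side");s=r.sense();q=proj("side",s["tool_pos"]);print(q,s["ft_force"])
u,v=int(q[0]),int(q[1]);c=cv2.resize(p[v-40:v+40,u-50:u+50],None,fx=7,fy=7,interpolation=cv2.INTER_CUBIC);cv2.imwrite("pics/s2.png",c)
```

```text
[369.0222682  225.74364175] [-4.81469817  0.33178414  8.55207595]
```

View pics/s2.png

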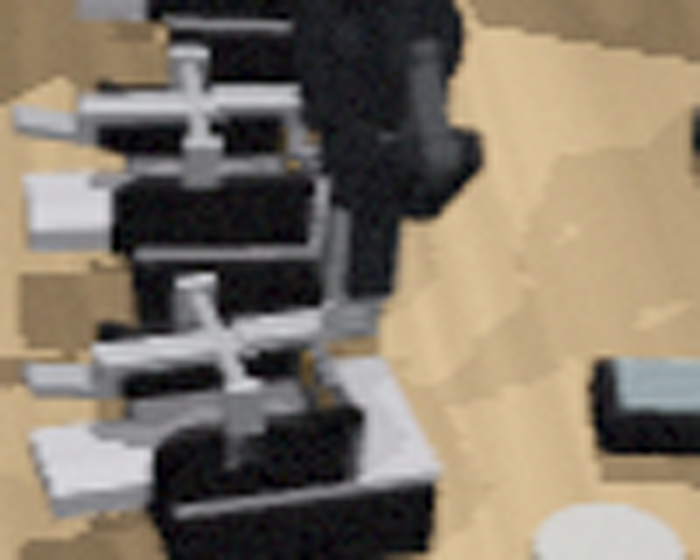

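```bash
python3 -m crank '[[[0,0,-0.015,0,0,0],[0,0,-0.03,0,0,0]]]'; python3 -c "
from h import *
go(660,266,110,174)"
```

```text
time: 7.38
tool_pos: [625.8, 3.2, 111.9]
tcp_rot: [179.9, 0.1, -170.9]
ft_force: [0.4, 0.4, -0.1]
finger_gap: -0.4
t 7.38 pos [625.8   3.2 111.9] rot [ 1.799e+02  1.000e-01 -1.709e+02] F [ 0.4  0.4 -0.1] -> [-0.0751, 0.2541, 0.0023, 0.0011, 0.0015, 0.2627]
```

```bash
python3 -m crank '[[[-0.015,0.05,0,0,0,0.05],[-0.03,0.1,0,0,0,0.1],[-0.045,0.15,0,0,0,0.16],[-0.06,0.2,0,0,0,0.21],[-0.075,0.24,0,0,0,0.26],[-0.075,0.254,0.01,0,0,0.263],[-0.075,0.254,0.02,0,0,0.263],[-0.075,0.254,0.026,0,0,0.263],[-0.075,0.254,0.026,0,0,0.263]]]'; python3 -c "
from h import *
go(660,266,77,174)"
```

```text
time: 8.5
tool_pos: [659.5, 264.0, 85.2]
tcp_rot: [180.0, -0.0, 173.9]
ft_force: [-0.8, -0.4, 0.2]
finger_gap: -0.1
t 8.5 pos [659.5 264.   85.2] rot [180.   -0.  173.9] F [-0.8 -0.4  0.2] -> [-0.0003, 0.002, 0.0082, 0.0003, -0.0004, -0.0017]
```

```bash
python3 -m crank '[[[0,0.002,0.002,0,0,0],[0,0.002,0.004,0,0,0],[0,0.002,0.005,0,0,0],[0,0.002,0.006,0,0,0],[0,0.002,0.007,0,0,0],[0,0.002,0.008,0,0,0],[0,0.002,0.009,0,0,0],[0,0.002,0.009,0,0,0]]]'; python3 -m crank '[[[0,0,0.0015,0,0,0],[0,0,0.002,0,0,0]]]';python3 -m crank '[[[0,0,0.002,0,0,0],[0,0,0.002,0,0,0]]]'
```

```text
time: 9.5
tool_pos: [660.9, 265.8, 77.7]
tcp_rot: [180.0, 0.1, 173.9]
ft_force: [0.4, -2.3, 6.2]
finger_gap: -0.2
time: 9.75
tool_pos: [661.3, 265.8, 76.7]
tcp_rot: [180.0, 0.2, 173.9]
ft_force: [-1.8, -2.4, 5.1]
finger_gap: -0.1
time: 10.0
tool_pos: [661.5, 265.8, 75.5]
tcp_rot: [180.0, 0.2, 173.9]
ft_force: [-2.2, -1.9, 5.6]
finger_gap: -0.2
```

```bash
python3 -m crank '[[[0,0,0.0015,0,0,0],[0,0,0.002,0,0,0],[0,0,0.002,0,0,0]]]';python3 -m crank '[[[0,0,0.0015,0,0,0],[0,0,0.0015,0,0,0]]]'
python3 - <<'E'
from h import *
p,d=r.snapshot("side");s=r.sense();q=proj("side",s["tool_pos"]);print(q,s["ft_force"])
u,v=int(q[0]),int(q[1]);c=cv2.resize(p[v-40:v+40,u-50:u+50],None,fx=7,fy=7,interpolation=cv2.INTER_CUBIC);cv2.imwrite("pics/s3.png",c)
E
```

```text
time: 10.38
tool_pos: [661.8, 265.8, 74.5]
tcp_rot: [180.0, 0.3, 173.9]
ft_force: [-2.0, -2.0, 5.9]
finger_gap: 0.1
time: 10.62
tool_pos: [662.0, 265.7, 73.9]
tcp_rot: [180.0, 0.3, 173.9]
ft_force: [-2.4, -2.6, 5.1]
finger_gap: -0.3
[368.88509788 166.69094613] [-2.16048707 -1.75549493  5.8148106 ]
```

View pics/s3.png

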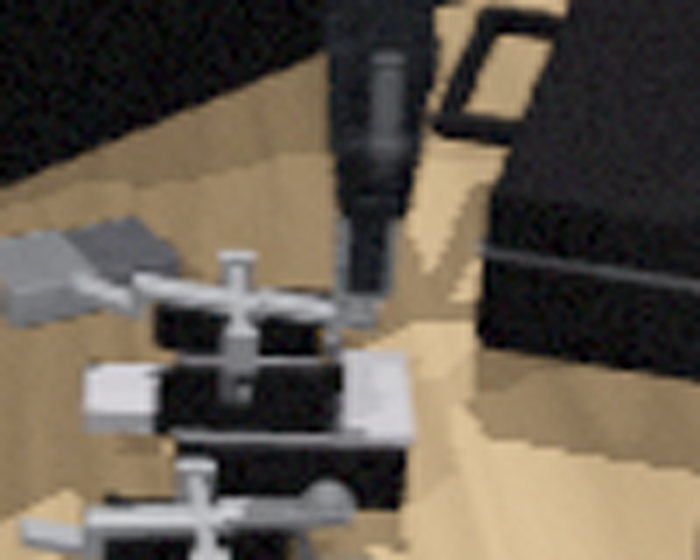

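```bash
python3 -m crank '[[[0,0,-0.03,0,0,0],[0,0,-0.08,0,0,0],[0,0,-0.1,0,0,0]]]'; python3 -c "
from h import *
go(538,-377,150,97)"
```

```text
time: 11.05
tool_pos: [663.1, 266.4, 178.2]
tcp_rot: [179.8, 0.6, 173.9]
ft_force: [1.0, 1.3, 0.1]
finger_gap: -0.2
t 11.05 pos [663.1 266.4 178.2] rot [179.8   0.6 173.9] F [1.  1.3 0.1] -> [0.0565, -0.6531, 0.0256, 0.0094, 0.0065, 1.3425]
```

```bash
python3 -m crank '[[[0.005,-0.06,0,0,0,0.13],[0.01,-0.12,0,0,0,0.26],[0.015,-0.18,0,0,0,0.39],[0.02,-0.24,0,0,0,0.52],[0.025,-0.3,0,0,0,0.65],[0.03,-0.36,0,0,0,0.78],[0.035,-0.42,0,0,0,0.91],[0.04,-0.48,0,0,0,1.04],[0.045,-0.54,0,0,0,1.17],[0.05,-0.6,0,0.005,0.005,1.28]]]' 0 30; python3 -c "
from h import *
go(538,-377,80,97)"
```

```text
time: 12.3
tool_pos: [549.0, -326.5, 175.3]
tcp_rot: [179.8, -0.1, 100.4]
ft_force: [1.0, -0.4, 0.3]
finger_gap: 85.3
t 12.3 pos [ 549.  -326.5  175.3] rot [ 1.798e+02 -1.000e-01  1.004e+02] F [ 1.  -0.4  0.3] -> [-0.0478, -0.0203, 0.0952, 0.0037, -0.0016, 0.0587]
```

```bash
python3 -m crank '[[[-0.048,-0.02,0.03,0.004,-0.002,0.059],[-0.048,-0.02,0.08,0.004,-0.002,0.059],[-0.048,-0.02,0.095,0.004,-0.002,0.059],[-0.048,-0.02,0.095,0.004,-0.002,0.059]]]'
python3 - <<'E'
from h import *
for n in("side","top"):
    p,d=r.snapshot(n); np.save(f"pics/{n}4.npy",d);cv2.imwrite(f"pics/{n}4.png",p)
    s=r.sense();q=proj(n,s["tool_pos"]);u,v=int(q[0]),int(q[1]);print(n,q)
    c=cv2.resize(p[v-50:min(v+50,480),u-60:u+60],None,fx=6,fy=6,interpolation=cv2.INTER_CUBIC);cv2.imwrite(f"pics/{n}4c.png",c)
go(538,-377,8,97)
E
```

```text
time: 12.8
tool_pos: [537.7, -375.7, 78.8]
tcp_rot: [-179.9, -0.1, 97.0]
ft_force: [0.5, -0.2, 0.6]
finger_gap: 85.2
side [347.77187452 367.92949902]
top [487.41331127 231.17646667]
t 12.9 pos [ 539.7 -377.1   82.2] rot [1.799e+02 1.000e-01 9.710e+01] F [ 0.4 -0.3  0.8] -> [0.0004, -0.0018, 0.0742, 0.0015, 0.0022, 0.001]
```

View pics/side4c.png

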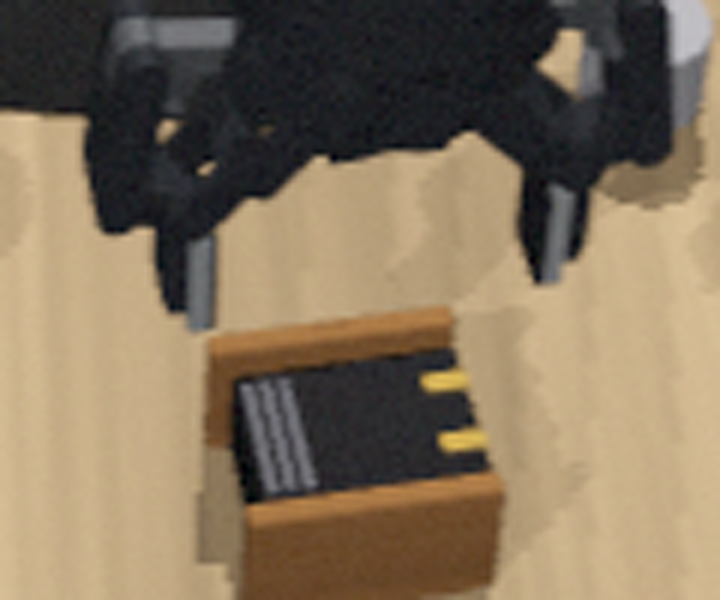

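View pics/top4c.png

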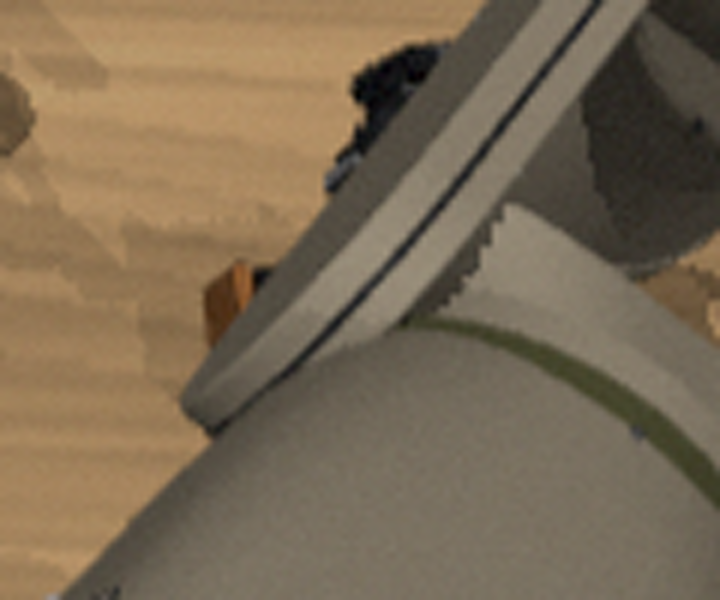

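Run:
```python
from h import *
s=r.sense();T=s["tool_pos"];print(T)
d=np.load("pics/side4.npy");P=cloud("side",d).reshape(-1,3);P=P[np.isfinite(P[:,0])]
L=(P-T);a=np.radians(7);c,sn=np.cos(a),np.sin(a)
L=np.c_[L[:,0]*c+L[:,1]*sn,-L[:,0]*sn+L[:,1]*c,L[:,2]]
for lo,hi in((-75,-30),(30,75)):
    for z in range(4,36,4):
        k=L[(L[:,0]>lo)&(L[:,0]<hi)&(abs(L[:,1])<40)&(L[:,2]>=z)&(L[:,2]<z+4)]
        if len(k): print(lo,z,len(k),'x',k[:,0].min().round(1),k[:,0].max().round(1),'y',np.percentile(k[:,1],[3,25,50,97]).round(1))
```

```text
[ 539.69516481 -377.06925876   82.24204098]
-75 8 3 x -49.5 -44.4 y [-8.7 -6.2 -3.3 -3. ]
-75 12 10 x -53.0 -43.0 y [-10.6 -10.2  -9.7  -4.4]
-75 16 13 x -54.8 -43.0 y [-10.8 -10.5  -9.3  -4.3]
-75 20 21 x -56.7 -43.0 y [-11.3  -9.1  -6.9   3.3]
-75 24 19 x -56.7 -43.3 y [-10.2  -9.7  -8.4  -1.2]
-75 28 18 x -56.6 -43.4 y [-11.   -9.5  -6.4  -0.9]
-75 32 19 x -57.0 -43.3 y [-11.   -9.2  -8.7   2.6]
30 4 1 x 42.8 42.8 y [-0.4 -0.4 -0.4 -0.4]
30 8 10 x 42.1 43.5 y [-8.  -4.6  2.1 12.7]
30 12 10 x 42.4 47.5 y [-11.6 -10.1  -9.5   6.5]
30 16 19 x 41.8 55.3 y [-10.5  -9.4  -5.9   7.8]
30 20 20 x 41.8 54.9 y [-11.   -9.4  -7.7  10.4]
30 24 25 x 41.7 56.0 y [-11.7  -8.4  -5.9  10.7]
30 28 24 x 41.5 55.6 y [-10.   -8.9  -6.3  10.8]
30 32 16 x 42.3 55.4 y [-11.   -9.4  -6.2   6.3]
```

```bash
python3 -c "
from h import *
go(538.8,-378.4,7,97)"
```

```text
t 12.9 pos [ 539.7 -377.1   82.2] rot [1.799e+02 1.000e-01 9.710e+01] F [ 0.4 -0.3  0.8] -> [-0.001, -0.0012, 0.0752, 0.0015, 0.0022, 0.001]
```

```bash
python3 -m crank '[[[-0.001,-0.001,0.03,0.0015,0.002,0],[-0.001,-0.001,0.055,0.0015,0.002,0],[-0.001,-0.001,0.07,0.0015,0.002,0],[-0.001,-0.001,0.075,0.0015,0.002,0],[-0.001,-0.001,0.075,0.0015,0.002,0]]]'; python3 -c "
from h import *
go(538.8,-378.4,7,97)"
```

```text
time: 13.52
tool_pos: [539.6, -378.6, 8.2]
tcp_rot: [179.9, 0.1, 97.1]
ft_force: [-0.7, -0.2, 0.2]
finger_gap: 85.4
t 13.53 pos [ 539.6 -378.6    8.2] rot [1.799e+02 1.000e-01 9.710e+01] F [-0.7 -0.2  0.2] -> [0.0003, -0.0008, 0.0012, 0.0009, 0.0011, 0.0013]
```

```bash
python3 -m crank '[[[0,-0.001,0,0,0,0],[0,-0.001,0,0,0,0],[0,-0.001,0,0,0,0],[0,-0.001,0,0,0,0],[0,-0.001,0,0,0,0],[0,-0.001,0,0,0,0]]]' 1 40; python3 -c "
from h import *
go(500,-300,130,97)"
```

```text
time: 14.28
tool_pos: [539.4, -379.5, 9.9]
tcp_rot: [179.9, 0.2, 97.1]
ft_force: [-0.7, 0.9, 7.4]
finger_gap: 63.2
t 14.28 pos [ 539.4 -379.5    9.9] rot [179.9   0.2  97.1] F [-0.7  0.9  7.4] -> [0.0835, -0.029, -0.1204, 0.0025, 0.0029, 0.0012]
```

```bash
python3 -m crank '[[[0,0,-0.015,0.0025,0.003,0],[0,0,-0.04,0.0025,0.003,0],[0,0,-0.07,0.0025,0.003,0],[0,0,-0.07,0.0025,0.003,0]]]' 1 60
python3 - <<'E'
from h import *
p,d=r.snapshot("side");cv2.imwrite("pics/s5.png",p);np.save("pics/s5.npy",d);s=r.sense();q=proj("side",s["tool_pos"])
u,v=int(q[0]),int(q[1]);c=cv2.resize(p[v-50:v+50,u-60:u+60],None,fx=6,fy=6,interpolation=cv2.INTER_CUBIC);cv2.imwrite("pics/s5c.png",c)
go(474,-177,75,84)
E
```

```text
time: 14.78
tool_pos: [541.2, -381.0, 83.9]
tcp_rot: [179.7, 0.3, 97.1]
ft_force: [0.7, 0.4, -1.6]
finger_gap: 62.9
t 14.82 pos [ 540.1 -380.1   81.5] rot [1.799e+02 1.000e-01 9.710e+01] F [ 0.3  0.2 -3.1] -> [0.2097, -0.0407, 0.006, 0.0024, 0.0019, 0.2281]
```

View pics/s5c.png

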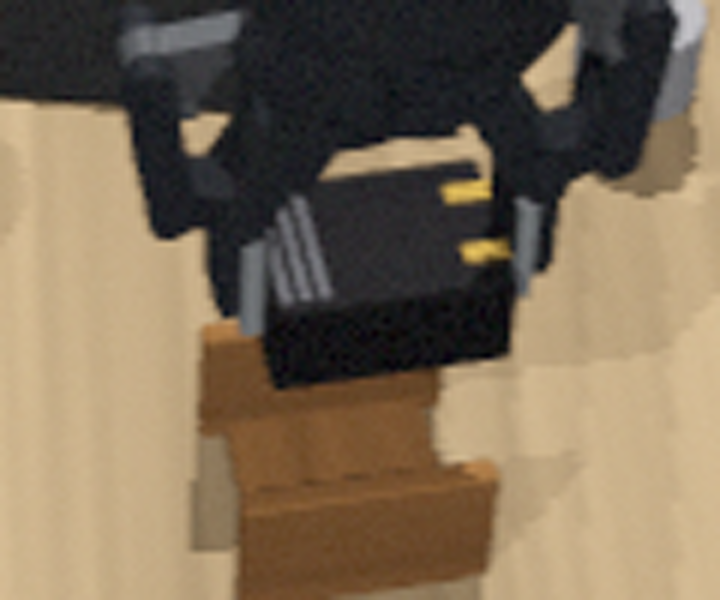

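```bash
python3 -m crank '[[[0.05,-0.01,0.006,0,0,0.06],[0.1,-0.02,0.006,0.002,0.002,0.12],[0.15,-0.03,0.006,0.002,0.002,0.18],[0.2,-0.04,0.006,0.002,0.002,0.228],[0.21,-0.041,0.03,0.002,0.002,0.228],[0.21,-0.041,0.05,0.002,0.002,0.228],[0.21,-0.041,0.05,0.002,0.002,0.228],[0.21,-0.041,0.05,0.002,0.002,0.228]]]'; python3 -c "
from h import *
p,d=r.snapshot('side');cv2.imwrite('pics/s6.png',p)
go(474,-177,7.5,84)"
```

```text
time: 15.82
tool_pos: [473.5, -176.9, 30.9]
tcp_rot: [-180.0, -0.0, 84.0]
ft_force: [0.3, -0.4, -1.8]
finger_gap: 62.3
t 15.88 pos [ 474.  -177.2   31.4] rot [180.  -0.  84.] F [ 0.7 -0.2 -3. ] -> [0.0002, -0.0001, 0.0239, 0.0008, -0.0, -0.0003]
```

View pics/s6.png

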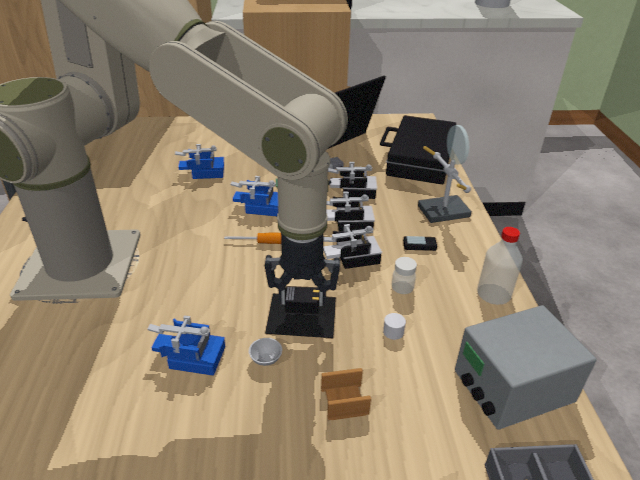

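```bash
python3 -m crank '[[[0,0,0.01,0,0,0],[0,0,0.016,0,0,0],[0,0,0.019,0,0,0],[0,0,0.021,0,0,0],[0,0,0.023,0,0,0],[0,0,0.024,0,0,0]]]'
```

```text
time: 16.62
tool_pos: [474.1, -177.2, 7.4]
tcp_rot: [180.0, 0.0, 84.0]
ft_force: [0.4, -0.3, -2.1]
finger_gap: 62.6
```

```bash
python3 -m crank '[[[0,0,0.001,0,0,0],[0,0,0.002,0,0,0],[0,0,0.002,0,0,0]]]'
```

```text
time: 17.0
tool_pos: [474.2, -177.2, 7.0]
tcp_rot: [180.0, -0.0, 84.0]
ft_force: [-9.7, 4.6, 17.5]
finger_gap: 62.5
```

Contact with the mat. Release, rise and look.

```bash
python3 -m crank '[[[0,0,-0.001,0,0,0],[0,0,-0.001,0,0,0],[0,0,-0.001,0,0,0],[0,0,-0.001,0,0,0]]]' 0 40;  python3 -m crank '[[[0,0,-0.03,0,0,0],[0,0,-0.08,0,0,0],[0,0,-0.1,0,0,0],[0,0,-0.1,0,0,0]]]'
python3 - <<'E'
from h import *
p,d=r.snapshot('side');cv2.imwrite('pics/s7.png',p)
P=cloud("side",d).reshape(-1,3);F=P
pic=p.astype(int).reshape(-1,3)
m=np.isfinite(F[:,0])&(np.hypot(F[:,0]-474,F[:,1]+177)<48)&(F[:,2]>28)&(F[:,2]<37)
print(cv2.minAreaRect(F[m,:2].astype(np.float32)),np.median(F[m],0),m.sum())
cv2.imwrite("pics/s7c.png",cv2.resize(p[250:340,250:350],None,fx=6,fy=6,interpolation=cv2.INTER_CUBIC))
E
```

```text
time: 17.5
tool_pos: [474.1, -177.2, 7.9]
tcp_rot: [180.0, -0.0, 84.0]
ft_force: [0.3, -0.3, -0.0]
finger_gap: 85.6
time: 18.0
tool_pos: [475.5, -177.9, 109.8]
tcp_rot: [179.8, 0.1, 84.0]
ft_force: [0.2, 0.2, -0.0]
finger_gap: 85.4
((476.2220458984375, -176.868896484375), (47.213348388671875, 63.887046813964844), 83.43507385253906) [ 476.05390186 -179.13924083   31.70296501] 563
```

View pics/s7c.png

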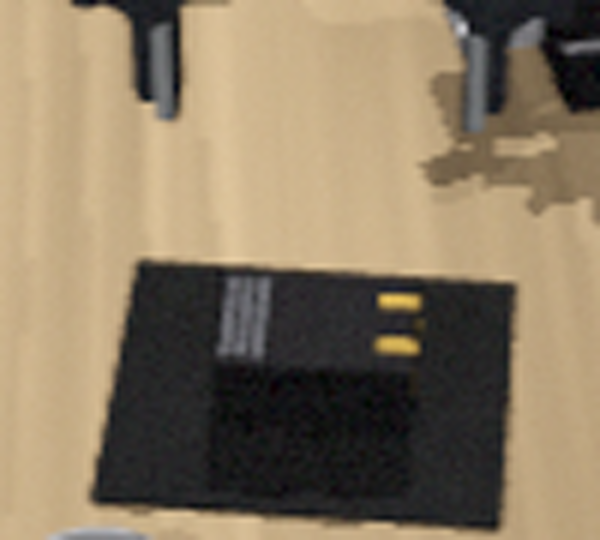

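Run:
```python
from h import *
o,dv=ray("top",440,292);k=(20-o[2])/dv[2];print("tin",o+dv*k)
go(448.1,-174.2,60,174)
```

```text
tin [ 402.31272258 -281.33289448   20.        ]
t 18.05 pos [ 474.4 -177.4  108. ] rot [179.9   0.   84. ] F [ 0.3  0.5 -0.2] -> [0.0004, -0.0265, 0.0479, 0.0008, 0.0013, -1.5709]
```

```bash
python3 -m crank '[[[0,-0.005,0,0,0,-0.18],[0,-0.01,0,0,0,-0.36],[0,-0.015,0,0,0,-0.54],[0,-0.02,0,0,0,-0.72],[0,-0.0265,0,0,0,-0.9],[0,-0.0265,0,0,0,-1.08],[0,-0.0265,0,0,0,-1.26],[0,-0.0265,0.02,0,0,-1.44],[0,-0.0265,0.048,0,0,-1.571],[0,-0.0265,0.048,0,0,-1.571]]]'
python3 - <<'E'
from h import *
p,d=r.snapshot("side");cv2.imwrite("pics/s8c.png",cv2.resize(p[250:340,250:350],None,fx=6,fy=6,interpolation=cv2.INTER_CUBIC))
go(448.1,-174.2,8,174)
E
```

```text
time: 19.3
tool_pos: [444.8, -173.0, 55.8]
tcp_rot: [179.8, -0.4, 174.0]
ft_force: [-0.1, -0.4, -0.3]
finger_gap: 85.5
t 19.35 pos [ 446.1 -173.6   57.7] rot [179.9  -0.2 173.8] F [0.5 0.3 1. ] -> [-0.0022, -0.0005, 0.0497, 0.0016, -0.0035, -0.0029]
```

View pics/s8c.png

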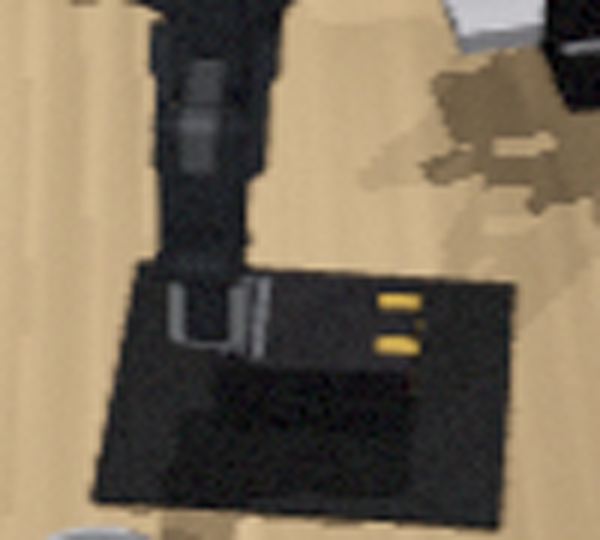

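```bash
python3 -m crank '[[[-0.002,-0.0005,0.02,0,-0.003,-0.003],[-0.002,-0.0005,0.035,0,-0.003,-0.003],[-0.002,-0.0005,0.045,0,-0.003,-0.003],[-0.002,-0.0005,0.0495,0,-0.003,-0.003],[-0.002,-0.0005,0.0495,0,-0.003,-0.003]]]';python3 -m crank '[[[0,0,0,0,0,0],[0,0,0,0,0,0],[0,0,0,0,0,0],[0,0,0,0,0,0],[0,0,0,0,0,0],[0,0,0,0,0,0]]]' 1 60;  python3 -c "
from h import *
go(448.1,-174.2,50,174)"
```

```text
time: 19.98
tool_pos: [447.9, -174.2, 8.2]
tcp_rot: [179.9, -0.0, 174.0]
ft_force: [0.4, 0.5, 0.1]
finger_gap: 85.5
time: 20.72
tool_pos: [448.5, -174.5, 9.0]
tcp_rot: [179.9, 0.0, 174.0]
ft_force: [-0.7, 0.5, 5.3]
finger_gap: 42.9
t 20.73 pos [ 448.5 -174.5    9. ] rot [179.9   0.  174. ] F [-0.7  0.5  5.3] -> [0.0004, 0.0003, -0.041, 0.0013, 0.0005, -0.0001]
```

```bash
python3 -m crank '[[[0,0,-0.02,0,0,0],[0,0,-0.06,0,0,0],[0,0,-0.11,0,0,0],[0,0,-0.13,0,0,0],[0,0,-0.13,0,0,0]]]' 1 60
python3 - <<'E'
from h import *
P=cloud("top",np.load("pics/top0.npy")).reshape(-1,3);P=P[np.isfinite(P[:,0])]
for zt in(10,40,90,150):
    m=(P[:,2]>zt)&(P[:,0]>380)&(P[:,0]<620)&(P[:,1]>170);Q=P[m]
    for xb in range(380,620,30):
        k=Q[(Q[:,0]>=xb)&(Q[:,0]<xb+30)]
        if len(k): print(zt,xb,"ymin",k[:,1].min().round(),"y>300 min",k[k[:,1]>300][:,1].min().round() if (k[:,1]>300).any() else None)
p,d=r.snapshot("side");s=r.sense();q=proj("side",s["tool_pos"]);u,v=int(q[0]),int(q[1])
cv2.imwrite("pics/s9c.png",cv2.resize(p[v-50:v+50,u-60:u+60],None,fx=6,fy=6,interpolation=cv2.INTER_CUBIC))
T=s["tool_pos"];C=cloud("side",d).reshape(-1,3);C=C[np.isfinite(C[:,0])]
a=np.radians(-6);L=C-T;L=np.c_[L[:,0]*np.cos(a)+L[:,1]*np.sin(a),-L[:,0]*np.sin(a)+L[:,1]*np.cos(a),L[:,2]]
m=(L[:,0]>-20)&(L[:,0]<75)&(abs(L[:,1])<35)&(abs(L[:,2])<40);K=L[m]
for z in range(-12,34,4):
    k=K[(K[:,2]>=z)&(K[:,2]<z+4)&(K[:,0]>14)]
    if len(k): print(z,len(k),k[:,0].max().round(1),k[:,1].min().round(1),k[:,1].max().round(1))
go(483.3,282.3,140,173.8)
E
```

```text
time: 21.35
tool_pos: [449.6, -175.3, 140.8]
tcp_rot: [-180.0, 0.2, 174.0]
ft_force: [-0.9, 0.0, -2.5]
finger_gap: 42.8
10 380 ymin 171.0 y>300 min 498.0
10 410 ymin 170.0 y>300 min 462.0
10 440 ymin 217.0 y>300 min 312.0
10 470 ymin 315.0 y>300 min 315.0
10 500 ymin 362.0 y>300 min 362.0
10 530 ymin 273.0 y>300 min 367.0
10 560 ymin 241.0 y>300 min 374.0
10 590 ymin 239.0 y>300 min 300.0
40 380 ymin 173.0 y>300 min None
40 410 ymin 194.0 y>300 min None
40 470 ymin 385.0 y>300 min 385.0
40 500 ymin 378.0 y>300 min 378.0
40 530 ymin 273.0 y>300 min 395.0
40 560 ymin 241.0 y>300 min 420.0
40 590 ymin 242.0 y>300 min 300.0
90 470 ymin 385.0 y>300 min 385.0
90 500 ymin 378.0 y>300 min 378.0
90 530 ymin 395.0 y>300 min 395.0
90 560 ymin 420.0 y>300 min 420.0
90 590 ymin 445.0 y>300 min 445.0
150 470 ymin 385.0 y>300 min 385.0
150 500 ymin 378.0 y>300 min 378.0
150 530 ymin 395.0 y>300 min 395.0
150 560 ymin 420.0 y>300 min 420.0
150 590 ymin 445.0 y>300 min 445.0
-8 9 59.3 -22.1 -19.5
-4 47 61.1 -23.6 -16.8
0 42 61.1 -25.6 -19.1
4 44 61.0 -24.4 -18.8
8 52 60.9 -24.3 -19.5
12 46 60.8 -24.4 -18.5
16 47 60.8 -25.0 -19.2
20 154 60.7 -23.9 23.5
24 297 60.6 -24.2 21.5
t 21.4 pos [ 448.5 -174.7  139. ] rot [1.799e+02 1.000e-01 1.740e+02] F [-0.1  0.1 -2. ] -> [0.0132, 0.4581, -0.0006, 0.001, 0.0013, 0.0034]
```

View pics/s9c.png

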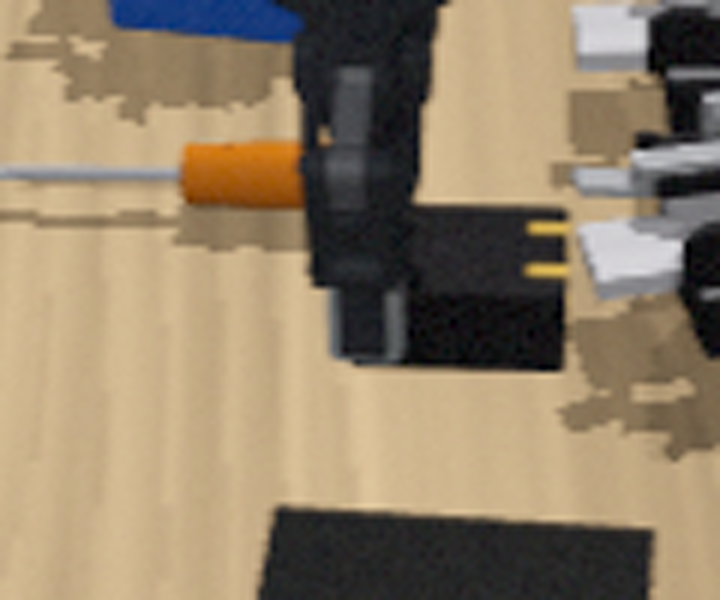

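```bash
python3 -m crank '[[[0.0015,0.06,0,0,0,0],[0.003,0.12,0,0,0,0],[0.004,0.18,0,0,0,0],[0.006,0.24,0,0,0,0],[0.008,0.3,0,0,0,0],[0.01,0.36,0,0,0,0.003],[0.012,0.41,0,0.001,0.001,0.003],[0.013,0.45,0,0.001,0.001,0.003],[0.013,0.458,0,0.001,0.001,0.003],[0.013,0.458,0,0.001,0.001,0.003]]]'; python3 -c "
from h import *
go(483,282.5,42,173.8)"
```

```text
time: 22.65
tool_pos: [482.4, 281.7, 137.3]
tcp_rot: [-179.9, -0.1, 173.9]
ft_force: [0.1, 0.2, -1.1]
finger_gap: 42.5
t 22.65 pos [482.4 281.7 137.3] rot [-1.799e+02 -1.000e-01  1.739e+02] F [ 0.1  0.2 -1.1] -> [-0.0007, 0.0011, 0.0953, -0.0021, -0.0025, 0.0013]
```

```bash
python3 -m crank '[[[-0.0007,0.001,0.04,-0.002,-0.0025,0.001],[-0.0007,0.001,0.08,-0.002,-0.0025,0.001],[-0.0007,0.001,0.095,-0.002,-0.0025,0.001],[-0.0007,0.001,0.095,-0.002,-0.0025,0.001],[-0.0007,0.001,0.095,-0.002,-0.0025,0.001]]]'
python3 - <<'E'
from fit import *
p,d=r.snapshot("side");s=r.sense();T=s["tool_pos"];q=proj("side",T);u,v=int(q[0]),int(q[1]);print(T)
cv2.imwrite("pics/s10c.png",cv2.resize(p[v-45:v+45,u-40:u+80],None,fx=6,fy=6,interpolation=cv2.INTER_CUBIC))
C=cloud("side",d).reshape(-1,3);C=C[np.isfinite(C[:,0])]
Q=C[(np.hypot(C[:,0]-620,C[:,1]-268)<85)&(C[:,0]>553)]
o=lever_fit(Q,(620,268),np.radians(-6));print(np.round(o[:3],2),{k:round(float(v),1) for k,v in o[3].items()})
a=np.radians(-6);c,sn=np.cos(a),np.sin(a)
L=C-T;L=np.c_[L[:,0]*c+L[:,1]*sn,-L[:,0]*sn+L[:,1]*c,L[:,2]]
k=L[(L[:,0]>14)&(L[:,0]<70)&(abs(L[:,1])<30)&(L[:,2]>20)&(L[:,2]<28)];print("packtop",k[:,0].max(),k[:,1].min(),k[:,1].max(),np.median(k[:,2]))
k=k[(k[:,0]>20)&(k[:,0]<55)]
r_=cv2.minAreaRect(k[:,:2].astype(np.float32));print(r_)
cv2_top=C[(abs(C[:,2]-(T[2]+24))<4)&(C[:,0]>T[0]+14)&(C[:,0]<T[0]+62)&(abs(C[:,1]-T[1]+4)<32)]
print(cv2.minAreaRect(cv2_top[:,:2].astype(np.float32)))
go(483,282.5,42,173.8)
E
```

```text
time: 23.28
tool_pos: [484.4, 282.6, 44.2]
tcp_rot: [179.9, 0.1, 173.8]
ft_force: [-0.8, 0.2, -1.7]
finger_gap: 43.0
[484.54366312 282.79664167  44.44567903]
[620.05 267.5   -7.01] {'stud': -1.0, 'lev': 1.1, 'pin': -0.7, 'tongue': -0.4}
packtop 60.31928351813832 -25.991743279580557 23.164791191215436 22.312821240875245
((37.75071716308594, -2.8593406677246094), (33.462806701660156, 46.84709167480469), 2.365461587905884)
((520.4877319335938, 279.244140625), (53.04914855957031, 46.66547775268555), 86.03404998779297)
t 23.32 pos [484.5 282.8  44.4] rot [179.9   0.2 173.8] F [ 0.1  0.  -1.2] -> [0.0015, -0.0005, 0.0024, 0.0015, 0.0029, -0.0001]
```

View pics/s10c.png

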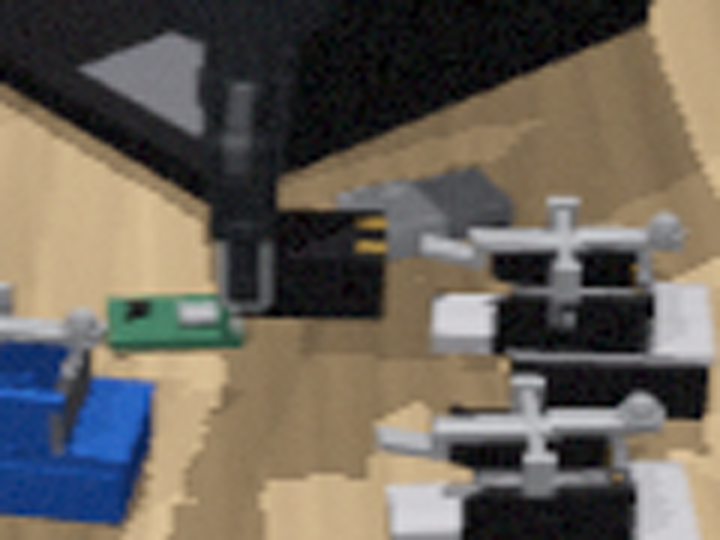

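```bash
python3 -m crank '[[[0,0,0.003,0.0015,0.003,0.003],[0,0,0.005,0.0015,0.003,0.003],[-0.01,0,0.0055,0.0015,0.003,0.003],[-0.02,0,0.0055,0.0015,0.003,0.003],[-0.03,0,0.0055,0.0015,0.003,0.003],[-0.035,0,0.0055,0.0015,0.003,0.003],[-0.035,0,0.0055,0.0015,0.003,0.003]]]'
python3 - <<'E'
from h import *
p,d=r.snapshot("side");s=r.sense();T=s["tool_pos"];q=proj("side",T);u,v=int(q[0]),int(q[1]);print(T)
cv2.imwrite("pics/s11c.png",cv2.resize(p[v-45:v+45,u-40:u+80],None,fx=6,fy=6,interpolation=cv2.INTER_CUBIC))
go(483+34.8,282.8-3.9,39,173.6)
E
```

```text
time: 24.2
tool_pos: [506.8, 280.0, 32.6]
tcp_rot: [-179.7, -1.5, 173.8]
ft_force: [-42.4, 11.3, -0.2]
finger_gap: 42.6
[506.72323014 280.01028051  32.60611834]
t 24.25 pos [506.7 280.   32.6] rot [-179.7   -1.5  173.8] F [-41.8  10.7  -0.1] -> [-0.011, 0.0001, -0.0067, -0.0052, -0.0254, 0.0032]
```

View pics/s11c.png

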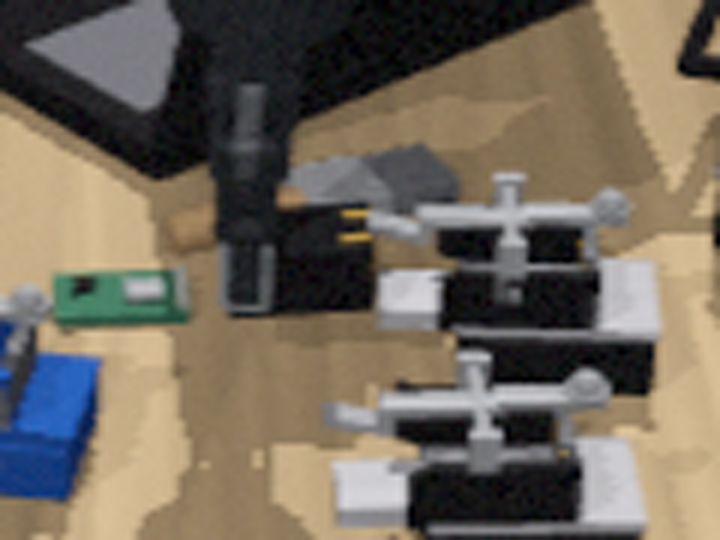

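```bash
python3 -m crank '[[[0.01,0,0,0,0,0],[0.02,0,-0.005,-0.005,-0.025,0.003],[0.02,0,-0.014,-0.005,-0.025,0.003],[0.02,0,-0.014,-0.005,-0.025,0.003],[0.02,0,-0.014,-0.005,-0.025,0.003]]]'
python3 - <<'E'
from h import *
for i in range(3):
    p,d=r.snapshot("side");print(r.sense()["tool_pos"])
s=r.sense();T=s["tool_pos"];q=proj("side",T);u,v=int(q[0]),int(q[1]);print(T)
cv2.imwrite("pics/s12c.png",cv2.resize(p[v-45:v+45,u-40:u+80],None,fx=6,fy=6,interpolation=cv2.INTER_CUBIC))
C=cloud("side",d).reshape(-1,3);C=C[np.isfinite(C[:,0])]
a=np.radians(-6.2);c,sn=np.cos(a),np.sin(a)
L=C-T;L=np.c_[L[:,0]*c+L[:,1]*sn,-L[:,0]*sn+L[:,1]*c,L[:,2]]
m=(L[:,0]>14)&(L[:,0]<75)&(abs(L[:,1])<32)&(abs(L[:,2])<40);K=L[m]
for z in range(-14,34,3):
    k=K[(K[:,2]>=z)&(K[:,2]<z+3)]
    if len(k): print(z,len(k),np.percentile(k[:,0],97).round(1),k[:,1].min().round(1),k[:,1].max().round(1))
k=K[K[:,2]>18]; A=np.c_[k[:,:2],np.ones(len(k))]; print("top plane",np.linalg.lstsq(A[abs(k[:,2]-np.median(k[:,2]))<5],k[abs(k[:,2]-np.median(k[:,2]))<5][:,2],rcond=None)[0])
# tongue height
D=C-np.array([619.3,267.5,0]);a=np.radians(-6.4);c,sn=np.cos(a),np.sin(a);D=np.c_[D[:,0]*c+D[:,1]*sn,-D[:,0]*sn+D[:,1]*c,D[:,2]]
k=D[(D[:,0]>-52)&(D[:,0]<-35)&(abs(D[:,1])<14)&(D[:,2]>20)&(D[:,2]<40)];print("tongue z",np.median(k[:,2]))
go(483,282.8,46,173.6)
E
```

```text
time: 24.88
tool_pos: [488.3, 282.2, 47.7]
tcp_rot: [180.0, 0.0, 173.6]
ft_force: [-0.4, -0.3, -3.1]
finger_gap: 42.6
[487.90344429 282.03740308  47.2817371 ]
[487.63009178 281.95694012  47.01567781]
[487.41924345 281.94242352  46.87443304]
[487.41924345 281.94242352  46.87443304]
-8 3 33.6 -19.4 -14.8
-5 2 53.9 -17.9 -17.7
-2 18 55.1 -24.8 -17.9
1 19 53.8 -25.0 -15.6
4 19 57.5 -25.0 -9.9
7 20 57.1 -26.5 5.8
10 22 63.5 -26.2 10.5
13 16 74.4 -26.2 6.5
16 22 63.0 -26.0 11.4
19 20 55.3 -27.0 16.0
22 41 51.8 -24.9 21.8
25 80 52.8 -28.9 18.5
28 38 54.2 -26.5 20.1
31 3 54.0 -10.6 14.0
top plane [ 0.10817335  0.02907503 22.60745394]
tongue z 28.403955496043068
t 25.02 pos [487.4 281.9  46.9] rot [-180.    -0.   173.6] F [-0.2  0.4 -2.4] -> [0.0045, 0.0004, 0.0009, -0.0004, -0.0007, -0.0003]
```

View pics/s12c.png

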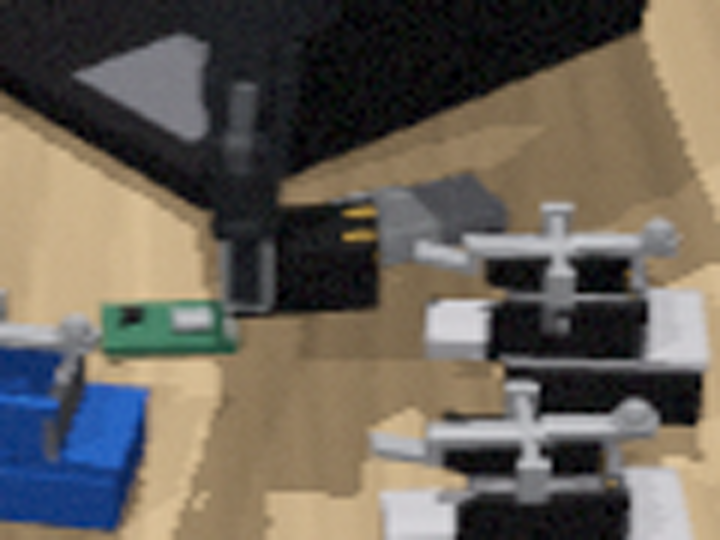

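```bash
cat > meas.py <<'E'
from h import *
def meas(name=None):
    D=[]
    for i in range(3):
        p,d=r.snapshot("side");D.append(cloud("side",d).reshape(-1,3))
    s=r.sense();T=s["tool_pos"]
    C=np.concatenate(D);C=C[np.isfinite(C[:,0])]
    a=np.radians(-6.4);c,sn=np.cos(a),np.sin(a)
    D=C-np.array([619.3,267.5,0]);D=np.c_[D[:,0]*c+D[:,1]*sn,-D[:,0]*sn+D[:,1]*c,D[:,2]]
    tx=(T[0]-619.3)*c+(T[1]-267.5)*sn; ty=-(T[0]-619.3)*sn+(T[1]-267.5)*c
    print("TCP dock x,y,z",round(tx,1),round(ty,1),round(T[2],1),"rot",s["tcp_rot"].round(1),"F",s["ft_force"].round(1),"gap",round(s["finger_gap"],1),"t",round(s["time"],2))
    k=D[(D[:,0]>-52)&(D[:,0]<-35)&(abs(D[:,1])<14)&(D[:,2]>20)&(D[:,2]<40)]
    if len(k): print("tongue z",np.median(k[:,2]).round(1),len(k))
    k=D[(D[:,0]>tx+14)&(D[:,0]<tx+48)&(abs(D[:,1]-ty)<20)&(D[:,2]>T[2]+12)&(D[:,2]<T[2]+34)]
    if len(k)>20:
        A=np.c_[k[:,0]-tx-28,k[:,1]-ty,np.ones(len(k))]
        co=np.linalg.lstsq(A,k[:,2],rcond=None)[0];res=k[:,2]-A@co;g=abs(res)<3;co=np.linalg.lstsq(A[g],k[g,2],rcond=None)[0];print("top plane slope x,y, z at TCP+28:",co.round(3),g.sum())
    k=D[(D[:,0]>tx+14)&(D[:,0]<tx+80)&(abs(D[:,1]-ty)<19)&(abs(D[:,2]-T[2]-23)<3.5)];print("front pctl (dock x)",np.percentile(k[:,0],[90,97,99]).round(1))
    k=D[(D[:,0]>tx+14)&(D[:,0]<tx+40)&(abs(D[:,1]-ty)<32)&(D[:,2]>T[2]+2)&(D[:,2]<T[2]+14)];print("pack -y side at dock y",np.median(k[:,1]).round(1))
    if name:
        q=proj("side",T);u,v=int(q[0]),int(q[1]);cv2.imwrite(f"pics/{name}.png",cv2.resize(p[v-45:v+45,u-40:u+80],None,fx=6,fy=6,interpolation=cv2.INTER_CUBIC))
E
python3 -m crank '[[[0.003,0,0.001,0,0.05,0],[0.004,0,0.001,0,0.105,0],[0.004,0,0.001,0,0.105,0],[0.004,0,0.001,0,0.105,0]]]' 1 100; python3 -c "
from meas import *
meas('s13')"
```

```text
time: 25.52
tool_pos: [483.5, 282.3, 45.6]
tcp_rot: [-180.0, -6.0, 173.6]
ft_force: [-0.5, -1.0, -2.1]
finger_gap: 42.2
TCP dock x,y,z -137.0 -0.3 45.8 rot [-180.    -6.   173.6] F [-0.2  0.3 -2.1] gap 42.2 t 25.68
tongue z 28.3 129
top plane slope x,y, z at TCP+28: [9.0000e-03 7.0000e-03 6.8353e+01] 264
front pctl (dock x) [-84.1 -81.4 -80.8]
pack -y side at dock y -22.6
```

View pics/s13.png

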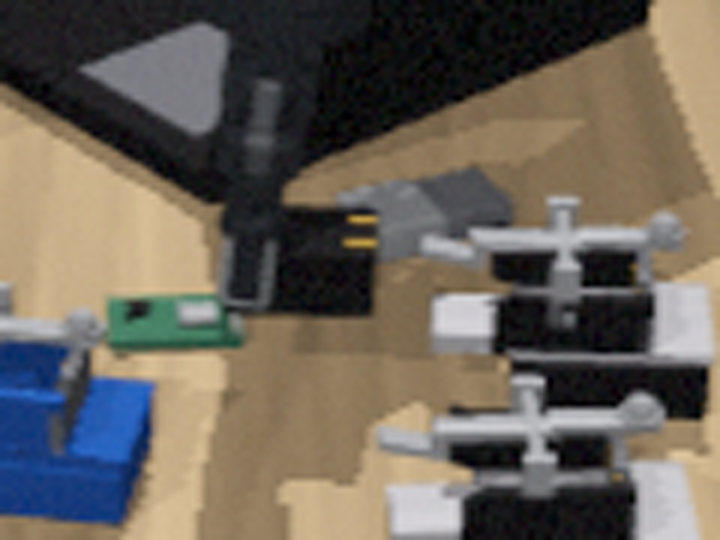

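```bash
cat >> meas.py <<'E'
def rel(dx,dy,dz,rot=None):
    s=r.sense();Rc=R.from_euler("xyz",s["tcp_rot"],degrees=True);a=np.radians(-6.4)
    w=np.array([dx*np.cos(a)-dy*np.sin(a),dx*np.sin(a)+dy*np.cos(a),dz])
    o=Rc.inv().apply(w)/1000
    rv=(Rc.inv()*R.from_euler("xyz",rot,degrees=True)).as_rotvec() if rot is not None else np.zeros(3)
    print("rel",(dx,dy,dz),"->",np.r_[o,rv].round(4).tolist())
E
python3 -c "
from meas import *
rel(0,0.5,-9);rel(20,0.5,-9);rel(10,0,0)"
```

```text
rel (0, 0.5, -9) -> [-0.0009, 0.0005, 0.0089, 0.0, 0.0, 0.0]
rel (20, 0.5, -9) -> [-0.0208, 0.0005, 0.0068, 0.0, 0.0, 0.0]
rel (10, 0, 0) -> [-0.0099, -0.0, -0.0011, 0.0, 0.0, 0.0]
```

```bash
python3 -m crank '[[[-0.001,0.0005,0.005,0,0,0],[-0.001,0.0005,0.009,0,0,0],[-0.001,0.0005,0.009,0,0,0],[-0.001,0.0005,0.009,0,0,0]]]'; python3 -c "
from meas import *
meas('s14')
rel(0,0,-1);rel(22,0,0)"
```

```text
time: 26.18
tool_pos: [483.3, 283.0, 36.8]
tcp_rot: [-180.0, -6.0, 173.6]
ft_force: [-0.1, 0.7, -2.0]
finger_gap: 42.1
TCP dock x,y,z -136.7 0.3 37.0 rot [-180.    -6.   173.6] F [ 0.5  0.1 -2. ] gap 42.2 t 26.32
tongue z 28.0 130
top plane slope x,y, z at TCP+28: [1.0000e-02 2.5000e-02 5.9362e+01] 275
front pctl (dock x) [-83.  -80.3 -58.1]
pack -y side at dock y -22.2
rel (0, 0, -1) -> [-0.0001, 0.0, 0.001, 0.0, 0.0, 0.0]
rel (22, 0, 0) -> [-0.0219, 0.0, -0.0023, 0.0, 0.0, 0.0]
```

```bash
python3 -m crank '[[[-0.008,0,-0.0009,0,0,0],[-0.016,0,-0.0017,0,0,0],[-0.022,0,-0.0023,0,0,0],[-0.022,0,-0.0023,0,0,0]]]'; python3 -m crank '[[[-0.003,0,-0.0003,0,0,0],[-0.006,0,-0.0006,0,0,0],[-0.009,0,-0.0009,0,0,0]]]';python3 -c "
from meas import *
meas('s15')
rel(10,0,0)"
```

```text
time: 26.82
tool_pos: [505.1, 280.3, 36.2]
tcp_rot: [-179.9, -6.1, 173.6]
ft_force: [-2.2, 1.1, -4.3]
finger_gap: 41.9
time: 27.2
tool_pos: [512.8, 279.2, 35.6]
tcp_rot: [-179.9, -6.3, 173.6]
ft_force: [-8.1, 1.0, -1.1]
finger_gap: 42.2
TCP dock x,y,z -106.6 -0.2 35.7 rot [-179.9   -6.2  173.6] F [-5.   0.3 -3.3] gap 42.2 t 27.35
tongue z 28.4 111
top plane slope x,y, z at TCP+28: [2.6000e-02 2.7000e-02 5.7916e+01] 262
front pctl (dock x) [-43.  -37.6 -34.9]
pack -y side at dock y -21.8
rel (10, 0, 0) -> [-0.0099, 0.0, -0.0011, 0.0, 0.0, 0.0]
```

View pics/s15.png

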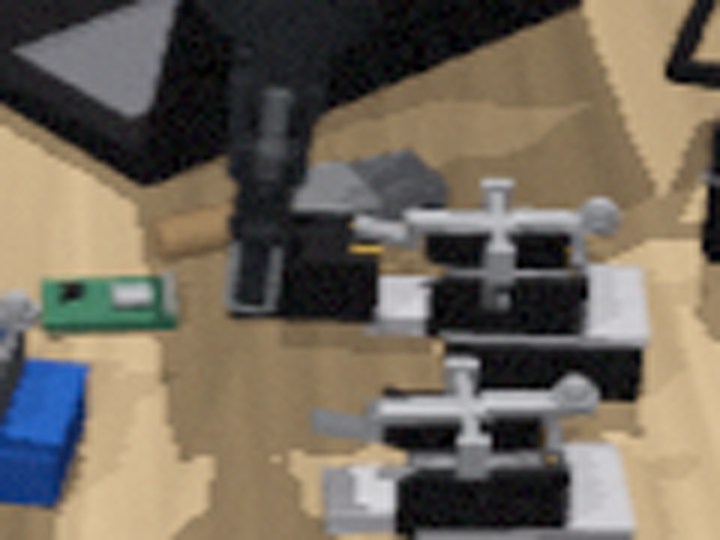

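```bash
python3 -m crank '[[[-0.003,0,-0.0005,0,0,0],[-0.006,0,-0.0008,0,0,0],[-0.009,0,-0.0012,0,0,0],[-0.012,0,-0.0015,0,0,0]]]'; python3 -c "
from meas import *
meas('s16')
rel(10,0,0)"
```

```text
time: 27.85
tool_pos: [522.7, 278.2, 35.7]
tcp_rot: [-179.9, -6.6, 173.6]
ft_force: [-17.5, 1.6, 6.7]
finger_gap: 42.0
TCP dock x,y,z -96.6 -0.1 35.8 rot [-179.9   -6.5  173.6] F [-12.6   1.    4.3] gap 42.4 t 28.0
tongue z 27.3 37
top plane slope x,y, z at TCP+28: [ 0.104  0.068 58.198] 200
front pctl (dock x) [-40.6 -37.6 -35. ]
pack -y side at dock y -22.0
rel (10, 0, 0) -> [-0.0099, -0.0, -0.0011, 0.0, 0.0, 0.0]
```

View pics/s16.png

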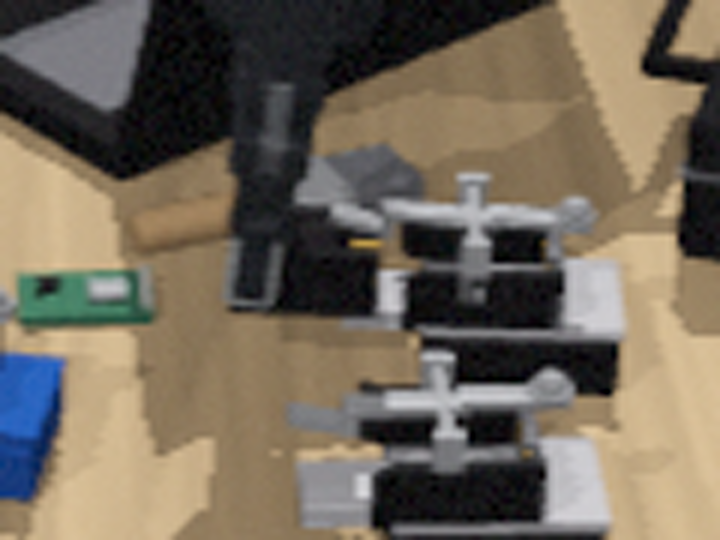

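```bash
python3 -m crank '[[[-0.004,0,-0.0005,0,0,0],[-0.008,0,-0.0008,0,0,0],[-0.011,0,-0.0012,0,0,0],[-0.014,0,-0.0015,0,0,0]]]'; python3 -c "
from meas import *
meas('s17')
rel(10,0,0)"
```

```text
time: 28.5
tool_pos: [532.7, 277.8, 36.3]
tcp_rot: [-179.8, -7.0, 173.7]
ft_force: [-9.2, 0.3, -0.3]
finger_gap: 41.9
TCP dock x,y,z -84.8 0.4 36.1 rot [-179.9   -6.7  173.7] F [-15.1   1.7   6.8] gap 42.0 t 28.65
tongue z 21.9 8
top plane slope x,y, z at TCP+28: [ 0.113  0.234 60.174] 184
front pctl (dock x) [-32.4 -29.8 -27.5]
pack -y side at dock y -20.9
rel (10, 0, 0) -> [-0.0099, -0.0, -0.0012, 0.0, 0.0, 0.0]
```

View pics/s17.png

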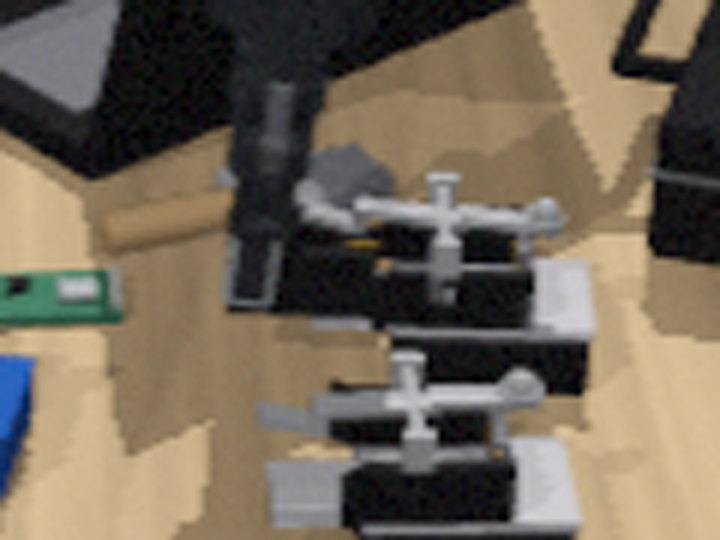

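```bash
python3 -m crank '[[[-0.004,0,-0.0005,0,0,0],[-0.008,0,-0.0008,0,0,0],[-0.012,0,-0.0013,0,0,0],[-0.016,0,-0.0018,0,0,0],[-0.019,0,-0.002,0,0,0]]]'; python3 -c "
from meas import *
meas('s18')
rel(10,0,0)"
```

```text
time: 29.28
tool_pos: [551.0, 276.7, 36.3]
tcp_rot: [-179.9, -7.1, 173.8]
ft_force: [-15.6, 3.6, 6.6]
finger_gap: 41.9
TCP dock x,y,z -68.1 1.5 36.3 rot [-179.9   -7.   173.7] F [-14.5   3.7   6.2] gap 41.8 t 29.43
tongue z 22.1 13
top plane slope x,y, z at TCP+28: [1.4000e-02 2.1000e-01 6.1147e+01] 124
front pctl (dock x) [-14.6 -12.   -0.4]
pack -y side at dock y -20.2
rel (10, 0, 0) -> [-0.0099, -0.0, -0.0012, 0.0, 0.0, 0.0]
```

View pics/s18.png

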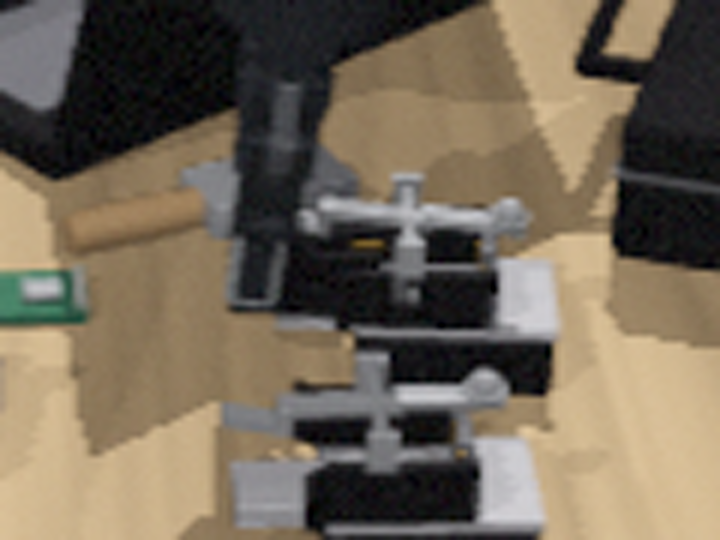

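```bash
python3 -m crank '[[[-0.004,0.0005,-0.0005,0,0,0],[-0.008,0.001,-0.0008,0,0,0],[-0.012,0.001,-0.0013,0,0,0],[-0.016,0.001,-0.0018,0,0,0],[-0.02,0.001,-0.002,0,0,0]]]'; python3 -c "
from meas import *
meas('s19')
rel(10,0,0)"
```

```text
time: 30.05
tool_pos: [569.8, 276.1, 36.3]
tcp_rot: [-179.9, -7.3, 173.8]
ft_force: [-17.3, 0.6, 9.6]
finger_gap: 41.9
TCP dock x,y,z -49.4 3.1 36.3 rot [-179.9   -7.2  173.8] F [-10.7   1.    4.6] gap 42.2 t 30.2
tongue z 23.6 20
top plane slope x,y, z at TCP+28: [ 0.152  0.249 62.257] 118
front pctl (dock x) [-4.4  8.1  8.3]
pack -y side at dock y -24.7
rel (10, 0, 0) -> [-0.0099, -0.0, -0.0013, 0.0, 0.0, 0.0]
```

View pics/s19.png

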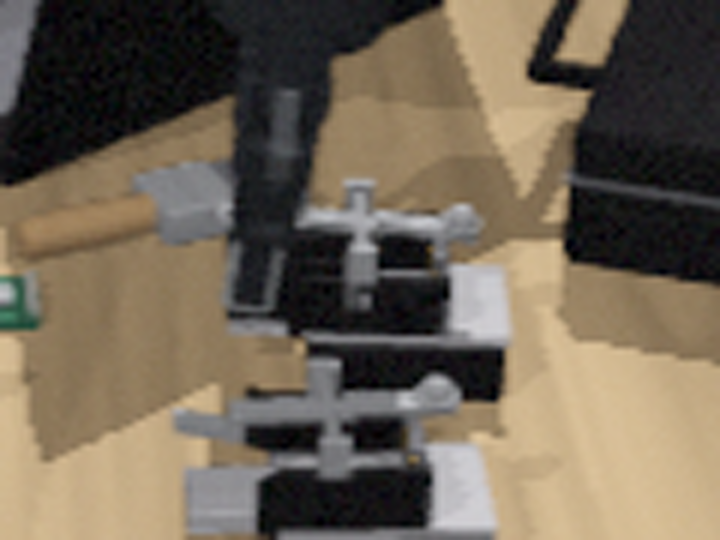

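```bash
python3 -m crank '[[[0,0,0,0,0,0],[0,0,0,0,0,0],[0,0,0,0,0,0],[0,0,0,0,0,0]]]' 0.3 40; python3 -c "
from meas import *
meas('s20')
rel(-65,0,0);rel(-65,-0.6,4,[180,0,173.7])"
```

```text
time: 30.7
tool_pos: [570.9, 276.0, 36.6]
tcp_rot: [-179.9, -7.1, 173.8]
ft_force: [-0.2, -0.1, 0.5]
finger_gap: 59.5
TCP dock x,y,z -49.3 3.0 36.3 rot [-179.9   -7.2  173.8] F [-0.5  0.5 -0.6] gap 59.9 t 30.85
tongue z 23.6 21
top plane slope x,y, z at TCP+28: [ 0.189  0.268 61.934] 124
front pctl (dock x) [ 5.8  8.3 27.2]
pack -y side at dock y -25.6
rel (-65, 0, 0) -> [0.0645, 0.0002, 0.0081, 0.0, 0.0, 0.0]
rel (-65, -0.6, 4) -> [0.065, -0.0004, 0.0042, -0.0015, -0.1254, 0.0015]
```

View pics/s20.png

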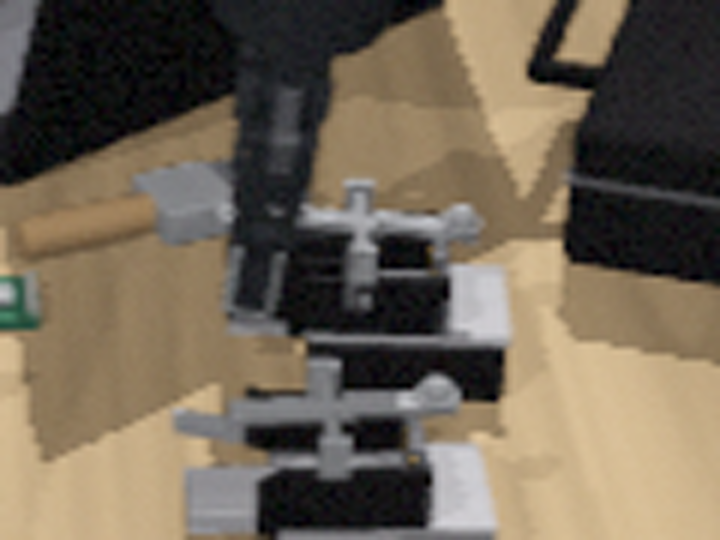

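```bash
python3 -m crank '[[[0.02,0,0.0025,0,0,0],[0.045,0,0.0056,0,0,0],[0.065,-0.0005,0.0042,0,-0.06,0.0015],[0.065,-0.0005,0.0042,-0.0015,-0.125,0.0015],[0.065,-0.0005,0.0042,-0.0015,-0.125,0.0015],[0.065,-0.0005,0.0042,-0.0015,-0.125,0.0015]]]'; python3 -m crank '[[[0,0,0,0,0,0],[0,0,0,0,0,0],[0,0,0,0,0,0]]]' 0.73 80
python3 - <<'E'
from meas import *
p,d=r.snapshot("side");cv2.imwrite("pics/s21.png",cv2.resize(p[135:215,300:400],None,fx=7,fy=7,interpolation=cv2.INTER_CUBIC))
D=cloud("side",d).reshape(-1,3);D=D[np.isfinite(D[:,0])];a=np.radians(-6.4);c,sn=np.cos(a),np.sin(a)
D=D-np.array([619.3,267.5,0]);D=np.c_[D[:,0]*c+D[:,1]*sn,-D[:,0]*sn+D[:,1]*c,D[:,2]]
k=D[(D[:,0]>-90)&(D[:,0]<-30)&(abs(D[:,1])<28)&(D[:,2]>56)&(D[:,2]<62.5)]
print("rear",np.percentile(k[:,0],[1,5,10,50]),"y",np.percentile(k[:,1],[2,98]))
k=D[(D[:,0]>-62)&(D[:,0]<50)&(abs(D[:,1])<12)&(D[:,2]>66)&(abs(D[:,0])>8)];cf=np.polyfit(k[:,0],k[:,1],1);print("lever y fit",cf,"slope z",np.polyfit(k[:,0],k[:,2],1),len(k))
k=D[(D[:,0]>-50)&(D[:,0]<-20)&(D[:,1]<-10)&(D[:,1]>-32)&(D[:,2]>36)&(D[:,2]<52)];print("side",np.median(k,0))
s=r.sense();T=s["tool_pos"]-[619.3,267.5,0];print("TCP",T[0]*c+T[1]*sn,-T[0]*sn+T[1]*c,T[2],s["tcp_rot"],s["finger_gap"],s["time"])
E
```

```text
time: 31.6
tool_pos: [506.3, 282.6, 40.6]
tcp_rot: [180.0, -0.1, 173.7]
ft_force: [0.1, 0.1, 0.6]
finger_gap: 59.4
time: 31.98
tool_pos: [506.5, 282.5, 40.4]
tcp_rot: [180.0, -0.1, 173.7]
ft_force: [-0.2, 0.5, 0.4]
finger_gap: 22.8
rear [-55.62385356 -55.19016934 -53.0993595  -44.83570133] y [-21.05709017  22.4877215 ]
lever y fit [4.60647365e-04 6.84984365e-01] slope z [1.65998350e-02 6.95900941e+01] 106
side [-34.39017696 -19.84804667  43.78410544]
TCP -113.84978907752578 2.31879912807584 40.46296319278317 [ 1.79990795e+02 -7.38727440e-02  1.73684029e+02] 22.952770196251024 32.025
```

View pics/s21.png

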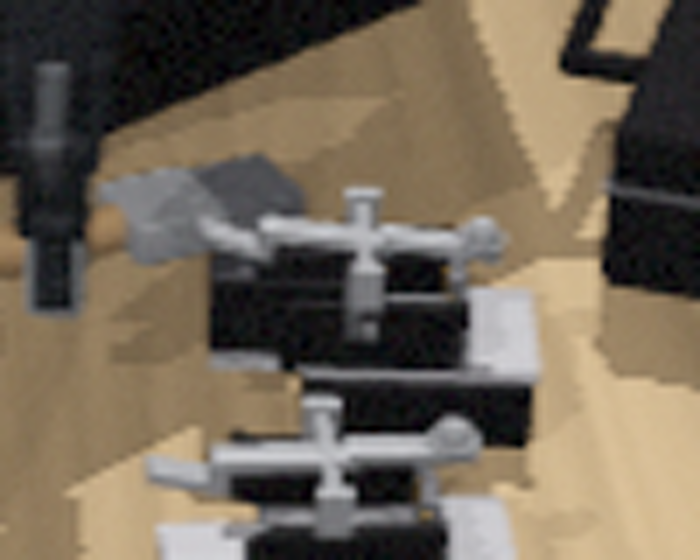

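```bash
python3 -m crank '[[[-0.02,-0.0015,0.001,0,0,0],[-0.04,-0.0015,0.001,0,0,0],[-0.044,-0.0015,0.001,0,0,0],[-0.048,-0.0015,0.001,0,0,0],[-0.052,-0.0015,0.001,0,0,0],[-0.056,-0.0015,0.001,0,0,0],[-0.06,-0.0015,0.001,0,0,0]]]'
python3 - <<'E'
from meas import *
meas("s22");rel(10,0,0)
E
```

```text
time: 32.9
tool_pos: [561.2, 275.5, 39.1]
tcp_rot: [-180.0, -0.6, 173.8]
ft_force: [-20.0, 2.0, 15.2]
finger_gap: 23.0
TCP dock x,y,z -57.9 1.5 39.1 rot [-180.    -0.5  173.8] F [-17.2   2.3  11.2] gap 23.1 t 33.05
tongue z 26.4 52
top plane slope x,y, z at TCP+28: [1.0000e-03 3.3600e-01 6.3783e+01] 143
front pctl (dock x) [13.3 18.2 18.4]
pack -y side at dock y -19.6
rel (10, 0, 0) -> [-0.01, -0.0, -0.0001, 0.0, 0.0, 0.0]
```

View pics/s22.png

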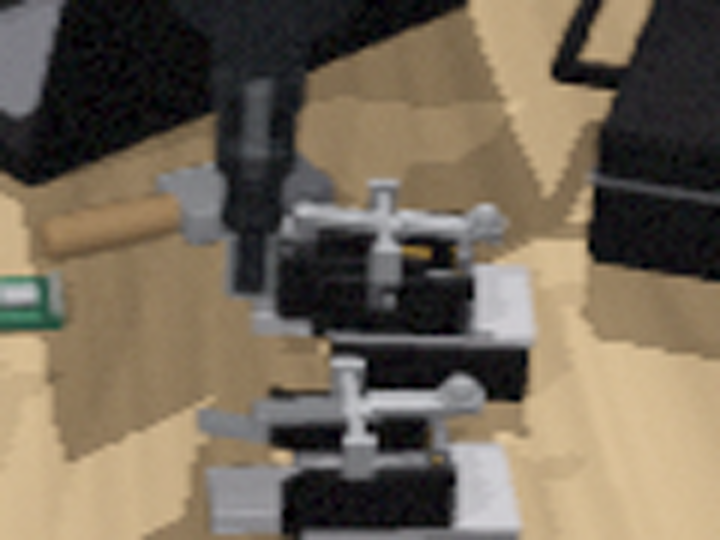

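```bash
python3 -m crank '[[[-0.004,-0.0005,0,0,0,0],[-0.007,-0.0005,0,0,0,0],[-0.01,-0.0005,0,0,0,0],[-0.012,-0.0005,0,0,0,0]]]'
python3 - <<'E'
from meas import *
meas("s23");rel(10,0,0)
E
```

```text
time: 33.55
tool_pos: [569.1, 274.9, 38.9]
tcp_rot: [-179.9, -1.0, 173.8]
ft_force: [-21.9, 1.6, 15.6]
finger_gap: 23.1
TCP dock x,y,z -50.4 1.7 38.8 rot [-179.9   -0.9  173.8] F [-18.8   1.8  12.8] gap 23.1 t 33.7
tongue z 26.9 72
top plane slope x,y, z at TCP+28: [2.1000e-02 3.4900e-01 6.3231e+01] 146
front pctl (dock x) [21.1 25.8 26.1]
pack -y side at dock y -23.9
rel (10, 0, 0) -> [-0.01, -0.0, -0.0002, 0.0, 0.0, 0.0]
```

View pics/s23.png

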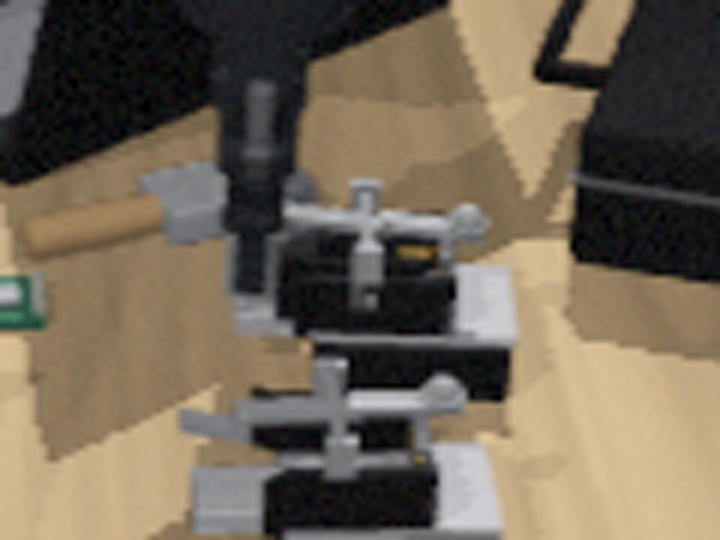

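```bash
python3 -m crank '[[[-0.004,-0.0005,0,0,0.01,0],[-0.007,-0.0005,0,0,0.015,0],[-0.01,-0.0005,0,0,0.015,0],[-0.012,-0.0005,0,0,0.015,0]]]'
python3 - <<'E'
from meas import *
meas("s24");rel(10,0,0)
E
```

```text
time: 34.2
tool_pos: [575.4, 274.2, 38.5]
tcp_rot: [-179.8, -2.4, 173.9]
ft_force: [-32.1, -0.2, 23.7]
finger_gap: 22.9
TCP dock x,y,z -44.4 1.7 38.5 rot [-179.8   -2.4  173.9] F [-25.9  -0.1  19.1] gap 23.2 t 34.35
tongue z 27.9 75
top plane slope x,y, z at TCP+28: [ 0.162  0.28  63.332] 171
front pctl (dock x) [28.4 31.  31.2]
pack -y side at dock y -27.1
rel (10, 0, 0) -> [-0.01, -0.0001, -0.0004, 0.0, 0.0, 0.0]
```

View pics/s24.png

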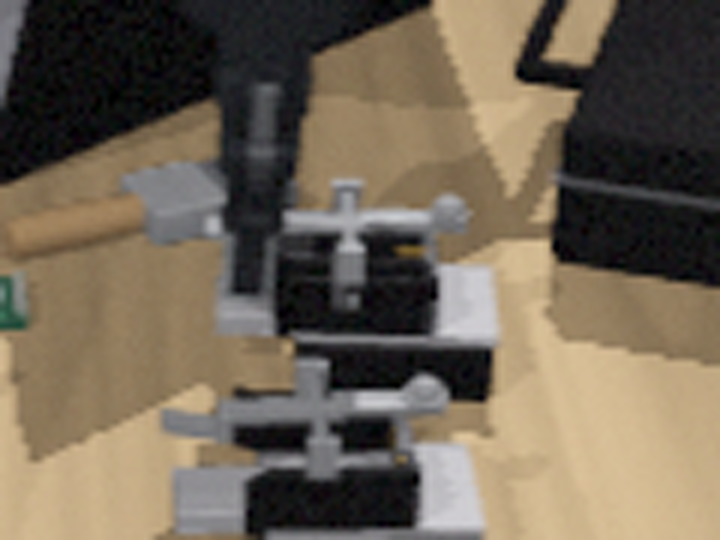

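```bash
cat > lev.py <<'E'
from meas import *
def lev():
    p,d=r.snapshot("side");D=cloud("side",d).reshape(-1,3);D=D[np.isfinite(D[:,0])]
    for n,(x,y,a) in(("D1",(620.1,267.7,-6.4)),("D2",(591,125.5,-1.9))):
        a=np.radians(a);c,sn=np.cos(a),np.sin(a);L=D-np.array([x,y,0]);L=np.c_[L[:,0]*c+L[:,1]*sn,-L[:,0]*sn+L[:,1]*c,L[:,2]]
        k=L[(L[:,0]>-28)&(L[:,0]<33)&(abs(L[:,1])<7)&(L[:,2]>62)&(L[:,2]<80)&(abs(L[:,0])>6)]
        st=L[(abs(L[:,0]-42)<9)&(abs(L[:,1])<8)&(L[:,2]>70)]
        print(n,"lever z slope",np.polyfit(k[:,0],k[:,2],1).round(3),"stud z max/med",st[:,2].max().round(1),np.median(st[:,2]).round(1))
    return p
E
python3 -c "
from lev import *
lev()"
```

```text
D1 lever z slope [3.100e-02 6.795e+01] stud z max/med 80.7 74.8
D2 lever z slope [ 0.07  68.023] stud z max/med 82.3 74.8
```

Run:
```python
from lev import *
d=np.load("pics/side0.npy");D=cloud("side",d).reshape(-1,3);D=D[np.isfinite(D[:,0])]
for n,(x,y,a) in(("D1",(620.1,267.7,-6.4)),("D2",(591,125.5,-1.9))):
        a=np.radians(a);c,sn=np.cos(a),np.sin(a);L=D-np.array([x,y,0]);L=np.c_[L[:,0]*c+L[:,1]*sn,-L[:,0]*sn+L[:,1]*c,L[:,2]]
        k=L[(L[:,0]>-28)&(L[:,0]<33)&(abs(L[:,1])<7)&(L[:,2]>62)&(L[:,2]<80)&(abs(L[:,0])>6)]
        st=L[(abs(L[:,0]-42)<9)&(abs(L[:,1])<8)&(L[:,2]>70)]
        print(n,np.polyfit(k[:,0],k[:,2],1).round(3),st[:,2].max().round(1),np.median(st[:,2]).round(1))
for i in range(3): lev()
s=r.sense();print(s["tool_pos"],s["ft_force"],s["time"]);rel(3,0,0,[180,0,173.8])
```

```text
D1 [5.3000e-02 6.7571e+01] 82.3 74.4
D2 [5.9000e-02 6.8216e+01] 81.7 73.9
D1 lever z slope [6.7000e-02 6.7598e+01] stud z max/med 80.1 74.8
D2 lever z slope [6.3000e-02 6.8081e+01] stud z max/med 79.7 75.7
D1 lever z slope [3.0000e-02 6.7935e+01] stud z max/med 80.7 74.4
D2 lever z slope [ 0.07  67.873] stud z max/med 80.4 75.1
D1 lever z slope [5.5000e-02 6.7905e+01] stud z max/med 80.7 74.2
D2 lever z slope [ 0.071 67.839] stud z max/med 80.7 74.2
[575.36409209 274.1756744   38.48449869] [-25.28708208  -0.690674    18.72999984] 34.55
rel (3, 0, 0) -> [-0.003, -0.0, -0.0001, -0.0031, -0.0417, 0.0022]
```

```bash
python3 -m crank '[[[-0.006,0,0,0,0,0],[-0.008,0,0,0,0,0],[-0.008,0,0,0,0,0]]]';python3 -c "
from meas import *
s=r.sense();print(s['tool_pos'],s['ft_force']);rel(-45,0,0,[180,0,173.8])"
```

```text
time: 34.92
tool_pos: [575.2, 274.4, 38.2]
tcp_rot: [-179.6, -3.3, 174.0]
ft_force: [-38.3, -2.8, 28.2]
finger_gap: 23.2
[575.2305332  274.40083464  38.17108516] [-38.33855012  -2.7582679   28.20490083]
rel (-45, 0, 0) -> [0.0449, 0.0004, 0.0026, -0.0063, -0.057, 0.0044]
```

```bash
python3 -m crank '[[[0.01,0,0,0,0,0],[0.025,0,0.001,0,-0.03,0],[0.06,0,0.003,-0.006,-0.057,0.004],[0.09,0,0,-0.006,-0.057,0.004],[0.11,0,-0.03,-0.006,-0.057,0.004],[0.11,0,-0.08,-0.006,-0.057,0.004],[0.11,0,-0.12,-0.006,-0.057,0.004]]]'
python3 - <<'E'
from lev import *
for i in range(4): p=lev()
cv2.imwrite("pics/s25.png",cv2.resize(p[135:215,320:420],None,fx=7,fy=7,interpolation=cv2.INTER_CUBIC))
p,d=r.snapshot("top");cv2.imwrite("pics/t25.png",cv2.resize(p[150:240,180:300],None,fx=6,fy=6,interpolation=cv2.INTER_CUBIC));np.save("pics/t25.npy",d)
p,d=r.snapshot("side");np.save("pics/s25.npy",d);cv2.imwrite("pics/s25f.png",p)
s=r.sense();print(s["tool_pos"],s["time"])
E
```

```text
time: 35.8
tool_pos: [472.3, 286.1, 166.1]
tcp_rot: [180.0, 0.0, 173.9]
ft_force: [0.5, 0.5, 0.4]
finger_gap: 23.1
D1 lever z slope [3.8000e-02 6.7941e+01] stud z max/med 81.3 74.4
D2 lever z slope [ 0.08  67.828] stud z max/med 79.7 75.8
D1 lever z slope [4.800e-02 6.753e+01] stud z max/med 81.0 74.5
D2 lever z slope [ 0.076 68.012] stud z max/med 81.9 75.8
D1 lever z slope [3.8000e-02 6.7784e+01] stud z max/med 80.8 74.4
D2 lever z slope [ 0.078 68.131] stud z max/med 79.3 74.4
D1 lever z slope [5.3000e-02 6.7716e+01] stud z max/med 80.1 74.5
D2 lever z slope [5.5000e-02 6.7866e+01] stud z max/med 81.2 75.0
[471.78732152 285.44735595 162.69425617] 36.1
```

View pics/s25.png

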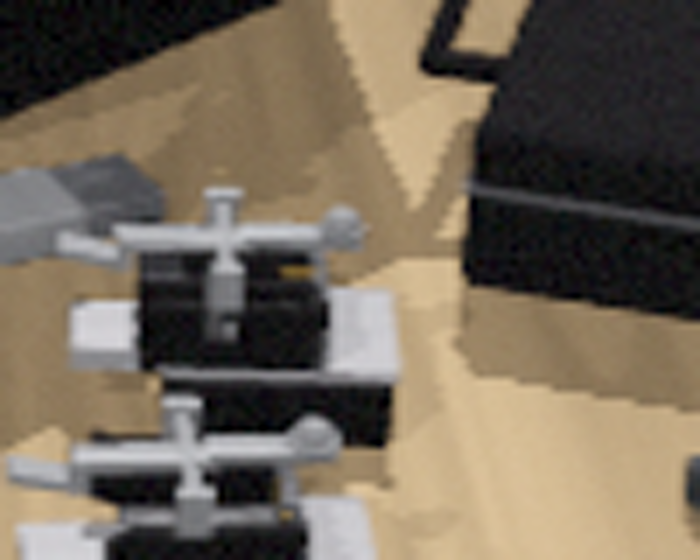

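View pics/t25.png

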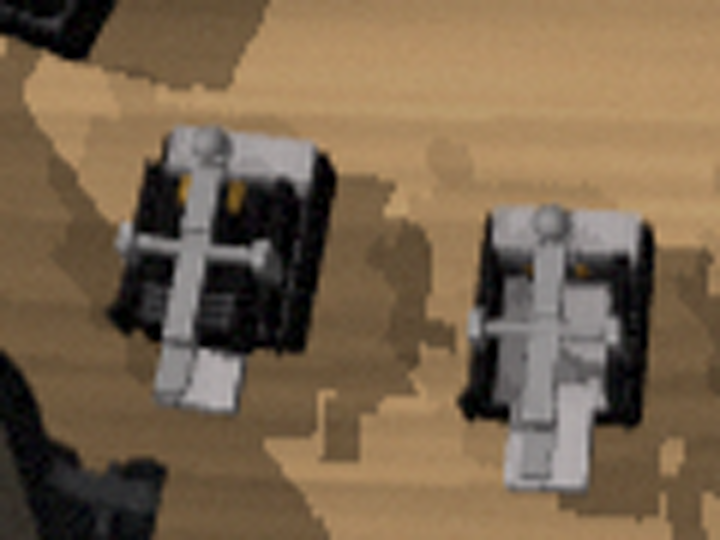

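Run:
```python
from h import *
for cam,f0,f1,(x,y,a) in(("top","top0","t25",(616.8,272.8,-5.64)),("side","side0","s25",(620.1,267.7,-6.4))):
  for f in(f0,f1):
    D=cloud(cam,np.load(f"pics/{f}.npy")).reshape(-1,3);D=D[np.isfinite(D[:,0])]
    a_=np.radians(a);c,sn=np.cos(a_),np.sin(a_);L=D-np.array([x,y,0]);L=np.c_[L[:,0]*c+L[:,1]*sn,-L[:,0]*sn+L[:,1]*c,L[:,2]]
    g=lambda lo,hi,z0,z1,w=5:(L[(L[:,0]>lo)&(L[:,0]<hi)&(abs(L[:,1])<w)&(L[:,2]>z0)&(L[:,2]<z1)][:,2])
    print(cam,f,"tip z",g(-58,-40,55,80).mean().round(2),"front lever",g(-32,-10,63,80).mean().round(2),"rear lever",g(10,33,60,80).mean().round(2),"stud",g(36,47,70,90,6).mean().round(2))
    k=L[(abs(L[:,1])>8)&(abs(L[:,1])<19)&(L[:,2]>55)&(L[:,2]<64)&(L[:,0]>-60)&(L[:,0]<50)]
    if f==f1: print("pack top x range",np.percentile(k[:,0],[1,3,97,99]).round(1),"z",np.median(k[:,2]).round(1),"slope",np.polyfit(k[:,0],k[:,2],1).round(3))
```

```text
top top0 tip z 62.13 front lever 68.28 rear lever 70.64 stud 77.35
top t25 tip z 61.9 front lever 68.38 rear lever 69.91 stud 77.76
pack top x range [-30.2 -28.9  31.9  32.7] z 59.4 slope [-6.0000e-03  5.9408e+01]
side side0 tip z 60.1 front lever 66.28 rear lever 68.55 stud 75.61
side s25 tip z 60.69 front lever 66.84 rear lever 68.29 stud 75.52
pack top x range [-47.4 -44.5  30.2  31.2] z 57.7 slope [-1.0000e-03  5.7785e+01]
```

View pics/s25f.png

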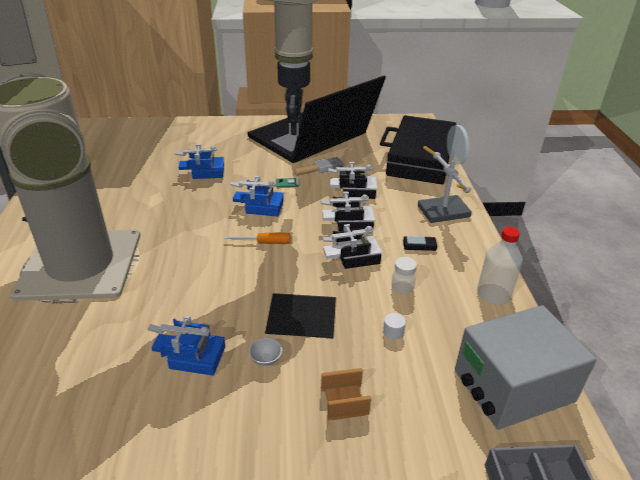

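```bash
python3 -c "
from bench import r
print(r.sense()['ft_force'],r.sense()['time']);print(r.hand_in())"
```

```text
[ 0.440768   -0.36391719 -0.52755593] 36.1
the job is handed in; nothing more can be done
None
```

The pack is home in the dock with the sound latch, and I handed the job in at 36.1 s. The hand-in gave no verdict.

**Finding the latch:** I pressed all three studs.
- The middle dock gave about 2 N.
- The dock farthest to the robot's right held more than 12 N without its lever moving.
- The dock farthest to the robot's left gave a steady 5 to 6 N down to about 7 mm of its 8 mm stroke, so that is the sound one.

**Moving the pack:** I lifted it out of the holder by its ends, set it on the mat and took it again by its long sides. I slid it under the tooth with about 10 to 17 N of push, then finished the push with two fingertips 23 mm apart until it met the back stop.

**Last checks:**
- **Pack:** It lies flat with its top about 59.4 mm above the bench in the top view. Its ends measure about -30 and +32 mm from the dock's pivot pin.
- **Latch:** Its lever stands within about 0.7 mm of its starting height in both cameras.
- **Bench:** The gripper was clear, and no bystander looked moved in the last picture.

**What went wrong or disagreed:**
- **First approach too low:** The pack hit the dock's tongue with about 42 N, slid 6 to 7 mm back in the grip and tipped nose-up. I levelled it by tilting the tool and tried again.
- **Cameras:** They differed by 3 to 5 mm. The fingers matched the side camera to about 1 mm, so I relied on that one.
- **Not measured:** The force of the tooth on the pack could not be measured directly. I only have the push force and the sight of the lever rising and closing.

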